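Store cooker spares in an indexing turntable

TASK

Squeeze the two tabs of the hatch cover together, lift it off and lay it on the counter; then put every loose cooker part lying on the counter into the turntable through the hatch, each in a compartment of its own, turning the knob on by clicks to bring up the next empty compartment, with the pawl left in. When all are stored, draw the pawl release out, wind the turntable back to its home position, push the release fully in again, and snap the cover back on flat over the hatch with both tabs sprung out. Leave the canister, tumbler and bowl where they are.

Things in the scene. Friction and masses are not known exactly. Their poses are not given: they have to be found in the camera images.
- hatch (a point): Centre of the 66 (x) x 84 (y) mm opening in the fixed clear roof (260 mm square, 4 mm thick, on four corner posts), at the roof's top face, 66 mm up. Axes are the unit's: z up, +x to the knob (turntable axis 85 mm along +x), +y towards the pawl release. Unit is fixed to the counter; board 270 mm square round the axis.
- cover_grip (a point): White hatch cover, loose, fitted at the start: plate 82 (x) x 100 (y) x 4 mm, 0.14 kg. Point on its middle 24 mm above the plate's underside, the height to squeeze its two upright tabs, at +y and -y: outer faces 62 mm apart, 26 mm wide in x, tops 32 mm above the underside. z up. Fitted, the point is 24 mm above the hatch point with axes parallel (half a turn fits too).
- tab_left (a joint): Cover tab at +y: 0 m sprung out, 0.009 pressed fully in; 1.8 N to start, 4.5 N fully in. Keep both in to carry the cover; a 15 to 25 N grip does it. A hook under each tab reaches 5 mm past the opening's y edge beneath the roof; tabs in, hooks clear the edges by 4 mm a side, and a block under the plate clears the x edges by 4 mm.
- tab_right (a joint): Cover tab at -y, the same. Let go, the tabs spring out and centre the cover along y. The hooks reach 11.5 mm below the plate's underside; on the counter the cover stands on them.
- turntable (a joint): Angle of turntable and knob, rad: 0 home (end stop), growing counter-clockwise seen from above to a stop at 3.32. One click is 1.047 (60 deg). The pawl drops behind a stud 0.03 before each multiple of 1.047, and the table cannot go back past it. Takes 0.05 to 0.15 N m, stays where left. At 0, 1.047, 2.094, 3.142 a different empty compartment is centred under the hatch.
- knob_grip (a point): On the turntable's axis, 89 mm above the counter: where the bar of the dark wooden knob is pinched. Bar 54 mm long along this point's x, 14 mm thick along its y, from the roof up to 100 mm above the counter. Turns with the turntable; at home its x is that of the hatch.
- release (a joint): Pawl release slide: 0 m in (pawl working), 0.012 m drawn fully out along the hatch's +y (pawl lifted clear, turntable free both ways; needs at least 0.009). Stays where it is left; moves with about 4 to 6 N.
- pawl (a joint): The steel pawl itself: 0 m when dropped in between studs, about 0.0055 when riding over a stud, above 0.007 when lifted by the release. Spring-loaded inwards.
- release_grip (a point): Middle of the release's upright wooden grip, 14 x 14 mm in plan, sides along the hatch's x and y, 26 to 70 mm above the counter; this point is 48 mm above it. Moves with the slide.
- wall0 (a point): On the turntable's axis at the floor of the compartments, 16 mm above the counter; turns with it. Its x axis runs along a wall between compartments, right across. Six equal open compartments round a hub of 28 mm radius; walls 4 mm thick, 26 mm high; outer wall 20 mm high at 117 mm radius.
- wall1 (a point): Same point, x axis along the next wall, 60 degrees counter-clockwise.
- wall2 (a point): Same point, x axis along the third wall, 120 degrees counter-clockwise.
- whistle_mid (a point): Steel cooker whistle, part to store: upright round weight 34 mm tall, 24 mm diameter up to 15 mm, 18 mm diameter from 19 to 31 mm. Point half-way up, z its axis. 0.06 kg. Two to four of the four parts are present, standing on the counter to the right of the turntable.
- gasket_mid (a point): Grey rubber vent gasket, part to store: flat ring 36 mm outside, 20 mm inside, 12 mm thick. Point at its centre, z its axis. 0.015 kg.
- disc_mid (a point): Small aluminium cooker separator disc, part to store: disc 42 mm diameter, 6 mm thick, with a central round grip of 16 mm diameter up to 30 mm. Point on the axis 15 mm above the underside, z its axis. 0.03 kg.
- funnel_mid (a point): Small yellow plastic funnel standing mouth down, part to store: 36 mm tall, 44 mm diameter at the mouth, spout 14 to 12 mm diameter from 18 mm up. Point half-way up, z its axis. 0.02 kg.
- canister: Cream ceramic canister with closed lid, 104 mm diameter, 130 mm tall, origin under its base. Bystander beyond the work, on the right.
- tumbler: Steel tumbler, 72 mm diameter, 95 mm tall, origin under its base. Bystander beyond the work, on the left.
- katori: Small steel bowl, 100 mm diameter, 40 mm tall, origin under its base. Bystander on the left. The counter to the left of the turntable, nearer the robot than this bowl, is free for laying the cover down.
Things that resemble listed ones, but are neither listed nor needed, are in the scene too. What is meant by the part that bears whistle_mid is not orange, and is the smaller of those in its own colour.

How it is judged:
On the way, in this order (a step that is already met when the one before it is completed fails the run):
1. both tabs of the fitted cover are squeezed in (horizontal distance between cover_grip and hatch below 0.007 m and z of cover_grip in the frame of hatch below 0.0275 m and angle between cover_grip's own z axis and vertical below 0.06 rad and value of joint each of tab_left, tab_right above 0.006 m), for 0.1 s.
2. the cover is off and laid on the counter clear of the hatch (horizontal distance between cover_grip and hatch above 0.12 m and height (world z) of cover_grip below 0.05 m), for 0.2 s.
3. every part is in the turntable, each in a compartment of its own, the pawl still working (horizontal distance between each of whistle_mid, gasket_mid, disc_mid, funnel_mid and wall0 below 0.116 m and height (world z) of whistle_mid between 0.014 and 0.056 m and height (world z) of gasket_mid between 0.014 and 0.056 m and height (world z) of disc_mid between 0.014 and 0.056 m and height (world z) of funnel_mid between 0.014 and 0.056 m and ((y of gasket_mid in the frame of wall0 above 0 m and y of whistle_mid in the frame of wall0 below 0 m) or (y of whistle_mid in the frame of wall0 above 0 m and y of gasket_mid in the frame of wall0 below 0 m) or (y of gasket_mid in the frame of wall1 above 0 m and y of whistle_mid in the frame of wall1 below 0 m) or (y of whistle_mid in the frame of wall1 above 0 m and y of gasket_mid in the frame of wall1 below 0 m) or (y of gasket_mid in the frame of wall2 above 0 m and y of whistle_mid in the frame of wall2 below 0 m) or (y of whistle_mid in the frame of wall2 above 0 m and y of gasket_mid in the frame of wall2 below 0 m)) and ((y of disc_mid in the frame of wall0 above 0 m and y of whistle_mid in the frame of wall0 below 0 m) or (y of whistle_mid in the frame of wall0 above 0 m and y of disc_mid in the frame of wall0 below 0 m) or (y of disc_mid in the frame of wall1 above 0 m and y of whistle_mid in the frame of wall1 below 0 m) or (y of whistle_mid in the frame of wall1 above 0 m and y of disc_mid in the frame of wall1 below 0 m) or (y of disc_mid in the frame of wall2 above 0 m and y of whistle_mid in the frame of wall2 below 0 m) or (y of whistle_mid in the frame of wall2 above 0 m and y of disc_mid in the frame of wall2 below 0 m)) and ((y of disc_mid in the frame of wall0 above 0 m and y of gasket_mid in the frame of wall0 below 0 m) or (y of gasket_mid in the frame of wall0 above 0 m and y of disc_mid in the frame of wall0 below 0 m) or (y of disc_mid in the frame of wall1 above 0 m and y of gasket_mid in the frame of wall1 below 0 m) or (y of gasket_mid in the frame of wall1 above 0 m and y of disc_mid in the frame of wall1 below 0 m) or (y of disc_mid in the frame of wall2 above 0 m and y of gasket_mid in the frame of wall2 below 0 m) or (y of gasket_mid in the frame of wall2 above 0 m and y of disc_mid in the frame of wall2 below 0 m)) and ((y of funnel_mid in the frame of wall0 above 0 m and y of whistle_mid in the frame of wall0 below 0 m) or (y of whistle_mid in the frame of wall0 above 0 m and y of funnel_mid in the frame of wall0 below 0 m) or (y of funnel_mid in the frame of wall1 above 0 m and y of whistle_mid in the frame of wall1 below 0 m) or (y of whistle_mid in the frame of wall1 above 0 m and y of funnel_mid in the frame of wall1 below 0 m) or (y of funnel_mid in the frame of wall2 above 0 m and y of whistle_mid in the frame of wall2 below 0 m) or (y of whistle_mid in the frame of wall2 above 0 m and y of funnel_mid in the frame of wall2 below 0 m)) and ((y of funnel_mid in the frame of wall0 above 0 m and y of gasket_mid in the frame of wall0 below 0 m) or (y of gasket_mid in the frame of wall0 above 0 m and y of funnel_mid in the frame of wall0 below 0 m) or (y of funnel_mid in the frame of wall1 above 0 m and y of gasket_mid in the frame of wall1 below 0 m) or (y of gasket_mid in the frame of wall1 above 0 m and y of funnel_mid in the frame of wall1 below 0 m) or (y of funnel_mid in the frame of wall2 above 0 m and y of gasket_mid in the frame of wall2 below 0 m) or (y of gasket_mid in the frame of wall2 above 0 m and y of funnel_mid in the frame of wall2 below 0 m)) and ((y of funnel_mid in the frame of wall0 above 0 m and y of disc_mid in the frame of wall0 below 0 m) or (y of disc_mid in the frame of wall0 above 0 m and y of funnel_mid in the frame of wall0 below 0 m) or (y of funnel_mid in the frame of wall1 above 0 m and y of disc_mid in the frame of wall1 below 0 m) or (y of disc_mid in the frame of wall1 above 0 m and y of funnel_mid in the frame of wall1 below 0 m) or (y of funnel_mid in the frame of wall2 above 0 m and y of disc_mid in the frame of wall2 below 0 m) or (y of disc_mid in the frame of wall2 above 0 m and y of funnel_mid in the frame of wall2 below 0 m)) and value of joint release below 0.003 m), for 0.3 s.
4. the pawl is freed with its release (value of joint release above 0.009 m and value of joint pawl above 0.006 m), for 0.2 s.
5. the turntable is wound back home (value of joint turntable below 0.08 rad and horizontal distance between each of whistle_mid, gasket_mid, disc_mid, funnel_mid and wall0 below 0.116 m and height (world z) of whistle_mid between 0.014 and 0.056 m and height (world z) of gasket_mid between 0.014 and 0.056 m and height (world z) of disc_mid between 0.014 and 0.056 m and height (world z) of funnel_mid between 0.014 and 0.056 m and ((y of gasket_mid in the frame of wall0 above 0 m and y of whistle_mid in the frame of wall0 below 0 m) or (y of whistle_mid in the frame of wall0 above 0 m and y of gasket_mid in the frame of wall0 below 0 m) or (y of gasket_mid in the frame of wall1 above 0 m and y of whistle_mid in the frame of wall1 below 0 m) or (y of whistle_mid in the frame of wall1 above 0 m and y of gasket_mid in the frame of wall1 below 0 m) or (y of gasket_mid in the frame of wall2 above 0 m and y of whistle_mid in the frame of wall2 below 0 m) or (y of whistle_mid in the frame of wall2 above 0 m and y of gasket_mid in the frame of wall2 below 0 m)) and ((y of disc_mid in the frame of wall0 above 0 m and y of whistle_mid in the frame of wall0 below 0 m) or (y of whistle_mid in the frame of wall0 above 0 m and y of disc_mid in the frame of wall0 below 0 m) or (y of disc_mid in the frame of wall1 above 0 m and y of whistle_mid in the frame of wall1 below 0 m) or (y of whistle_mid in the frame of wall1 above 0 m and y of disc_mid in the frame of wall1 below 0 m) or (y of disc_mid in the frame of wall2 above 0 m and y of whistle_mid in the frame of wall2 below 0 m) or (y of whistle_mid in the frame of wall2 above 0 m and y of disc_mid in the frame of wall2 below 0 m)) and ((y of disc_mid in the frame of wall0 above 0 m and y of gasket_mid in the frame of wall0 below 0 m) or (y of gasket_mid in the frame of wall0 above 0 m and y of disc_mid in the frame of wall0 below 0 m) or (y of disc_mid in the frame of wall1 above 0 m and y of gasket_mid in the frame of wall1 below 0 m) or (y of gasket_mid in the frame of wall1 above 0 m and y of disc_mid in the frame of wall1 below 0 m) or (y of disc_mid in the frame of wall2 above 0 m and y of gasket_mid in the frame of wall2 below 0 m) or (y of gasket_mid in the frame of wall2 above 0 m and y of disc_mid in the frame of wall2 below 0 m)) and ((y of funnel_mid in the frame of wall0 above 0 m and y of whistle_mid in the frame of wall0 below 0 m) or (y of whistle_mid in the frame of wall0 above 0 m and y of funnel_mid in the frame of wall0 below 0 m) or (y of funnel_mid in the frame of wall1 above 0 m and y of whistle_mid in the frame of wall1 below 0 m) or (y of whistle_mid in the frame of wall1 above 0 m and y of funnel_mid in the frame of wall1 below 0 m) or (y of funnel_mid in the frame of wall2 above 0 m and y of whistle_mid in the frame of wall2 below 0 m) or (y of whistle_mid in the frame of wall2 above 0 m and y of funnel_mid in the frame of wall2 below 0 m)) and ((y of funnel_mid in the frame of wall0 above 0 m and y of gasket_mid in the frame of wall0 below 0 m) or (y of gasket_mid in the frame of wall0 above 0 m and y of funnel_mid in the frame of wall0 below 0 m) or (y of funnel_mid in the frame of wall1 above 0 m and y of gasket_mid in the frame of wall1 below 0 m) or (y of gasket_mid in the frame of wall1 above 0 m and y of funnel_mid in the frame of wall1 below 0 m) or (y of funnel_mid in the frame of wall2 above 0 m and y of gasket_mid in the frame of wall2 below 0 m) or (y of gasket_mid in the frame of wall2 above 0 m and y of funnel_mid in the frame of wall2 below 0 m)) and ((y of funnel_mid in the frame of wall0 above 0 m and y of disc_mid in the frame of wall0 below 0 m) or (y of disc_mid in the frame of wall0 above 0 m and y of funnel_mid in the frame of wall0 below 0 m) or (y of funnel_mid in the frame of wall1 above 0 m and y of disc_mid in the frame of wall1 below 0 m) or (y of disc_mid in the frame of wall1 above 0 m and y of funnel_mid in the frame of wall1 below 0 m) or (y of funnel_mid in the frame of wall2 above 0 m and y of disc_mid in the frame of wall2 below 0 m) or (y of disc_mid in the frame of wall2 above 0 m and y of funnel_mid in the frame of wall2 below 0 m))), for 0.2 s.
6. the pawl is let in again (value of joint release below 0.003 m and value of joint pawl below 0.002 m), for 0.2 s.
At the end, for the whole second after the job is handed in: Every part lies in the turntable below the roof, no two in one compartment; turntable under 0.10 rad, release under 3 mm, pawl dropped in; cover flat over the hatch (within 7 mm sideways, 3.5 mm of fully down), both tabs out (under 2 mm) (all of step 6 and horizontal distance between each of whistle_mid, gasket_mid, disc_mid, funnel_mid and wall0 below 0.116 m and height (world z) of whistle_mid between 0.014 and 0.056 m and height (world z) of gasket_mid between 0.014 and 0.056 m and height (world z) of disc_mid between 0.014 and 0.056 m and height (world z) of funnel_mid between 0.014 and 0.056 m and ((y of gasket_mid in the frame of wall0 above 0 m and y of whistle_mid in the frame of wall0 below 0 m) or (y of whistle_mid in the frame of wall0 above 0 m and y of gasket_mid in the frame of wall0 below 0 m) or (y of gasket_mid in the frame of wall1 above 0 m and y of whistle_mid in the frame of wall1 below 0 m) or (y of whistle_mid in the frame of wall1 above 0 m and y of gasket_mid in the frame of wall1 below 0 m) or (y of gasket_mid in the frame of wall2 above 0 m and y of whistle_mid in the frame of wall2 below 0 m) or (y of whistle_mid in the frame of wall2 above 0 m and y of gasket_mid in the frame of wall2 below 0 m)) and ((y of disc_mid in the frame of wall0 above 0 m and y of whistle_mid in the frame of wall0 below 0 m) or (y of whistle_mid in the frame of wall0 above 0 m and y of disc_mid in the frame of wall0 below 0 m) or (y of disc_mid in the frame of wall1 above 0 m and y of whistle_mid in the frame of wall1 below 0 m) or (y of whistle_mid in the frame of wall1 above 0 m and y of disc_mid in the frame of wall1 below 0 m) or (y of disc_mid in the frame of wall2 above 0 m and y of whistle_mid in the frame of wall2 below 0 m) or (y of whistle_mid in the frame of wall2 above 0 m and y of disc_mid in the frame of wall2 below 0 m)) and ((y of disc_mid in the frame of wall0 above 0 m and y of gasket_mid in the frame of wall0 below 0 m) or (y of gasket_mid in the frame of wall0 above 0 m and y of disc_mid in the frame of wall0 below 0 m) or (y of disc_mid in the frame of wall1 above 0 m and y of gasket_mid in the frame of wall1 below 0 m) or (y of gasket_mid in the frame of wall1 above 0 m and y of disc_mid in the frame of wall1 below 0 m) or (y of disc_mid in the frame of wall2 above 0 m and y of gasket_mid in the frame of wall2 below 0 m) or (y of gasket_mid in the frame of wall2 above 0 m and y of disc_mid in the frame of wall2 below 0 m)) and ((y of funnel_mid in the frame of wall0 above 0 m and y of whistle_mid in the frame of wall0 below 0 m) or (y of whistle_mid in the frame of wall0 above 0 m and y of funnel_mid in the frame of wall0 below 0 m) or (y of funnel_mid in the frame of wall1 above 0 m and y of whistle_mid in the frame of wall1 below 0 m) or (y of whistle_mid in the frame of wall1 above 0 m and y of funnel_mid in the frame of wall1 below 0 m) or (y of funnel_mid in the frame of wall2 above 0 m and y of whistle_mid in the frame of wall2 below 0 m) or (y of whistle_mid in the frame of wall2 above 0 m and y of funnel_mid in the frame of wall2 below 0 m)) and ((y of funnel_mid in the frame of wall0 above 0 m and y of gasket_mid in the frame of wall0 below 0 m) or (y of gasket_mid in the frame of wall0 above 0 m and y of funnel_mid in the frame of wall0 below 0 m) or (y of funnel_mid in the frame of wall1 above 0 m and y of gasket_mid in the frame of wall1 below 0 m) or (y of gasket_mid in the frame of wall1 above 0 m and y of funnel_mid in the frame of wall1 below 0 m) or (y of funnel_mid in the frame of wall2 above 0 m and y of gasket_mid in the frame of wall2 below 0 m) or (y of gasket_mid in the frame of wall2 above 0 m and y of funnel_mid in the frame of wall2 below 0 m)) and ((y of funnel_mid in the frame of wall0 above 0 m and y of disc_mid in the frame of wall0 below 0 m) or (y of disc_mid in the frame of wall0 above 0 m and y of funnel_mid in the frame of wall0 below 0 m) or (y of funnel_mid in the frame of wall1 above 0 m and y of disc_mid in the frame of wall1 below 0 m) or (y of disc_mid in the frame of wall1 above 0 m and y of funnel_mid in the frame of wall1 below 0 m) or (y of funnel_mid in the frame of wall2 above 0 m and y of disc_mid in the frame of wall2 below 0 m) or (y of disc_mid in the frame of wall2 above 0 m and y of funnel_mid in the frame of wall2 below 0 m)) and value of joint turntable below 0.1 rad and value of joint each of tab_left, tab_right below 0.002 m and horizontal distance between cover_grip and hatch below 0.007 m and z of cover_grip in the frame of hatch below 0.0275 m and angle between cover_grip's own z axis and vertical below 0.06 rad); the robot touches nothing.
It fails at once if the canister is shifted more than 3 cm or tipped (distance of canister from where it was at the start of the episode above 0.03 m or angle between canister's own z axis and vertical above 0.3 rad).
It fails at once if the tumbler is shifted more than 3 cm or tipped (distance of tumbler from where it was at the start of the episode above 0.03 m or angle between tumbler's own z axis and vertical above 0.3 rad).
It fails at once if the bowl is shifted more than 3 cm or tipped (distance of katori from where it was at the start of the episode above 0.03 m or angle between katori's own z axis and vertical above 0.3 rad).
Of whistle, gasket, disc, funnel only 2 to 4 are there at a start; the rules pass over those that are not, and their reading is None.
At some moment in a run one of whistle, gasket, disc, funnel may be knocked a few centimetres aside while the robot is not near it.
It also fails if it takes over 210 s, if anything falls off the work surface, if the arm or the gripper's body presses on something with over 40 N, if the wrist force passes 120 N, or if a joint passes its speed limit or range.

ROBOT

A 7-joint arm with a two-finger parallel gripper is mounted at the origin on the work surface. World frame = base frame: x ahead of the robot, y to its left, z up, the work surface at z = 0. Lengths are in m, angles in rad, forces in N, time in s.
With the tool pointing down it reaches from about 0.425 to 0.925 m from the base axis. Payload 6.8 kg.
Tool frame: the origin (TCP) lies at the centre of the arm's flange, where the gripper is bolted on; the fingertips stand 173 mm ahead of it and the grasp point (between the pads) lies 155 mm ahead of it; z points along the fingers, y is the direction in which the jaws open and shut (so a half turn about z gives the same grasp; the last joint's range is limited). The gripper opens to 85 mm and grips with 20 to 120 N. Pads are 22 mm wide; open, the fingers measure 114 mm over their backs; the gripper's body (76 mm by 85 mm) begins 54 mm behind the grasp point. The pads swing forward as they close: fully open they stand 13 mm farther back than shut.
Start: joints at [1.083, 0.477, 0.022, 1.555, -0.011, 1.109, -0.083], TCP at [0.25, -0.627, 0.405] pointing down, gripper open.
Joint ranges: [-2.96, 2.96], [-0.34, 2.1], [-1.41, 1.46], [0.24, 2.44], [-1.37, 4.51], [0.17, 1.92], [-2.96, 2.96]. Speed limits (rad/s): [2.39, 2.39, 3.14, 3.14, 3.14, 3.14, 3.14].

INTERFACE

Orientations are given as a rotation vector (axis times angle).
In Python, from bench import readout, grab_frame, camera_model, r gives the robot as it stands.
- The arm moves only by the tool apply_moves, never from a script. Its argument "deltas" is a list of rows, each an object with "xyz": the shift along the world's x, y, z in m, a list of three; "turn": the turn about the world's z in rad. In form: [{"xyz": [dx, dy, dz], "turn": turn}, ...]. A call has 1 to 12 rows; each row shifts and turns the commanded pose from where the row before left it; what a row does not reach is not made up. A row lasts 1/12 s, in which the tool goes at most 41.7 mm and 7.16 degrees, less where a joint would pass 70% of its speed; a pose out of reach is approached as far as the arm can. A call with a gripper value outside its range is refused whole. "claw" is the gripper's target within -1 to 1 (shut at 1, half-way at 0, fully open at -1), set as the call begins (left out, the last holds). The fingers move at their own pace and stop on an object; "squeeze" is the grip in N (left out, the last holds). Time passes only in rows, so rows that do not move let the fingers close. It gives the time, the measured TCP pose, the force and the opening at its end, in the units of the state.
- readout.get_obs(): the state, without advancing time (a new reading comes with each control period).
- grab_frame(name): name is "side" or "top" or "wrist"; returns the picture (480x640x3 uint8, red, green, blue); there is no depth.
- camera_model(name): a dict with "intrinsics" (3x3 intrinsics, pixels), "k1" (the pictures are not rectified: a ray, as slopes to the right and down, at radius r is drawn at 1 + k1 r^2 times it, then the intrinsics apply), "R" (3x3) and "t" (3): a world point X has camera coordinates R X + t. Camera axes: x right, y down, z forward; pixel columns grow to the right and rows downward; lengths in m; the calibration is good to about 2 mm. A picture is of the moment at which its call begins: read the wrist's pose just before it. camera_model takes no time and is no camera call; for the wrist camera it gives the pose at the moment of the call.
- r.hand_in(): hands the job in, once; it reports no verdict.
The state is a dict: "clock": time; "joints": joint angles; "qvel": joint speeds; "tau": joint torques, N m; "tcp_pos": TCP position; "orientation": TCP orientation; "contact_force": force on the tool from outside, world axes, zero at the start; "moment": the same for the moment, N m; "grip_width": finger opening in m.
Only numpy, scipy, OpenCV 4.12 (cv2) and the standard library are available. Lean on these libraries where they do the work, as an engineer would, in place of code of your own. Each camera call takes 0.05 s, during which the arm holds its last target.

## Working session

There is one attempt and no reset: what is moved stays moved. The work goes in short steps, Python scripts to look and compute and a tool call to move; the robot and the scene stay as the last step left them, time stands still between calls to the robot, and variables do not carry over. Pictures are saved under pics/ and viewed, and the job is handed in when it is done.

Besides the shell and the picture viewer there is one more tool, called after "Request:" by a JSON object that holds its "fn" and its "kwargs". apply_moves: Moves the arm, as the interface text tells. Its arguments: {"type":"object","properties":{"deltas":{"type":"array"},"claw":{"type":"number"},"squeeze":{"type":"number"}},"required":["deltas"]}

```bash
ls; mkdir -p pics
python3 - <<'E'
from bench import readout, grab_frame, camera_model, r
import cv2
o=readout.get_obs(); print({k:o[k] for k in ('clock','tcp_pos','orientation','grip_width','contact_force')})
for n in ('side','top','wrist'):
    cv2.imwrite(f'pics/a_{n}.png',grab_frame(n)[:,:,::-1])
    c=camera_model(n); print(n,c)
E
```

```text
pics
{'clock': 0.0, 'tcp_pos': array([ 0.25015866, -0.62664072,  0.4037127 ]), 'orientation': array([-3.08336585e+00, -5.92709560e-01,  7.08375403e-04]), 'grip_width': 0.08528684278625973, 'contact_force': array([-0.79343385,  0.0760675 , -0.50901938])}
side {'intrinsics': array([[479.14693121,   0.        , 319.71547292],
       [  0.        , 479.14693121, 241.43856824],
       [  0.        ,   0.        ,   1.        ]]), 'k1': -0.02245829270208923, 'R': array([[ 0.99164575, -0.1275041 , -0.01952975],
       [-0.08917701, -0.56826996, -0.81799555],
       [ 0.09319962,  0.81290341, -0.57489293]]), 't': array([-0.51091872,  0.16384275,  0.87389797])}
top {'intrinsics': array([[512.74548085,   0.        , 315.48607988],
       [  0.        , 512.74548085, 240.55297885],
       [  0.        ,   0.        ,   1.        ]]), 'k1': -0.1337933103199485, 'R': array([[ 0.00972732, -0.99963667,  0.02513792],
       [-0.98496637, -0.01391451, -0.17218487],
       [ 0.17247209, -0.02308511, -0.98474385]]), 't': array([0.03146629, 0.54266206, 1.13301299])}
wrist {'intrinsics': array([[430.25296019,   0.        , 315.81419955],
       [  0.        , 430.25296019, 237.32648234],
       [  0.        ,   0.        ,   1.        ]]), 'k1': -0.026354628235110547, 'R': array([[ 3.70186023e-01, -9.28957487e-01, -5.44447178e-04],
       [-8.86468990e-01, -3.53429620e-01,  2.98764513e-01],
       [-2.77731955e-01, -1.10115811e-01, -9.54326710e-01]]), 't': array([-0.67462811, -0.03721322,  0.37996874])}
```

View pics/a_top.png

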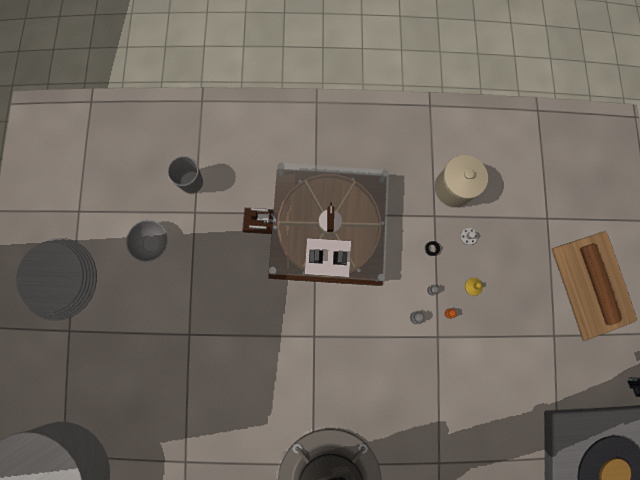

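View pics/a_side.png

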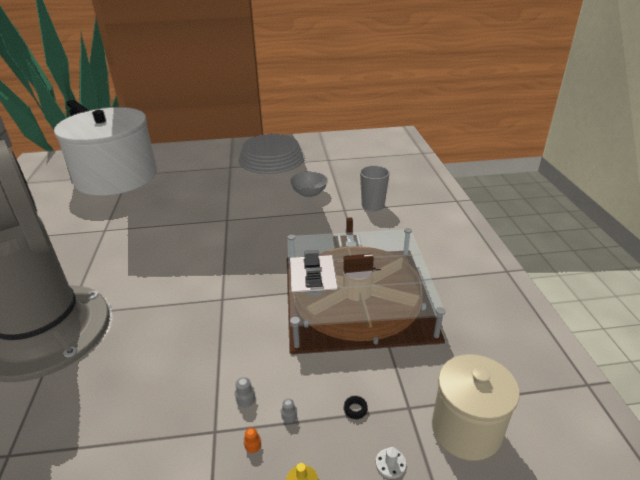

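View pics/a_wrist.png

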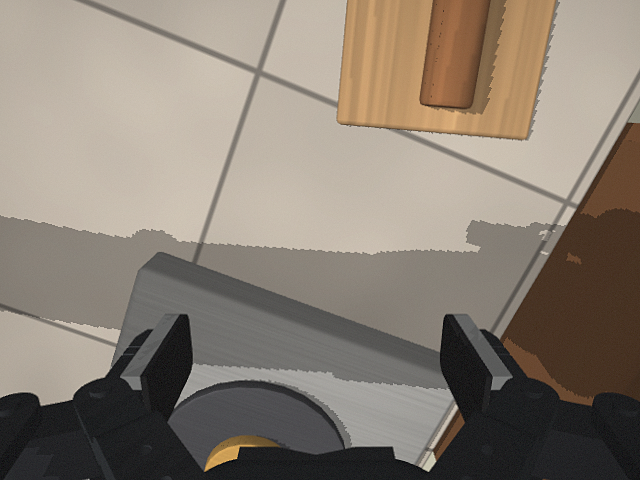

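```bash
cat > h.py <<'E'
from bench import readout, grab_frame, camera_model, r
import numpy as np, cv2
def save(n,im): cv2.imwrite(f'pics/{n}.png',im[:,:,::-1])
def proj(c,X):
    X=np.atleast_2d(X); p=X@c['R'].T+c['t']; s=p[:,:2]/p[:,2:]
    r2=(s**2).sum(1,keepdims=True); s=s*(1+c['k1']*r2)
    K=c['intrinsics']; return np.c_[s[:,0]*K[0,0]+K[0,2],s[:,1]*K[1,1]+K[1,2]]
def ray(c,uv):
    K=c['intrinsics']; d=np.array([(uv[0]-K[0,2])/K[0,0],(uv[1]-K[1,2])/K[1,1]])
    s=d.copy()
    for _ in range(30): s=d/(1+c['k1']*(s@s))
    return -c['R'].T@c['t'], c['R'].T@np.r_[s,1]
def unp(c,uv,z):
    o,d=ray(c,uv); return o+d*(z-o[2])/d[2]
def obs():
    o=readout.get_obs()
    R=cv2.Rodrigues(np.array(o['orientation']))[0]
    print('t %.2f tcp'%o['clock'],np.round(o['tcp_pos'],4),'yaw_y %.4f'%np.arctan2(R[1,1],R[0,1]),'tilt',np.round(R[:2,2],4),'F',np.round(o['contact_force'],1),'w %.4f'%o['grip_width'])
    return o,R
def crop(im,x0,y0,x1,y1,f,n):
    save(n,cv2.resize(im[y0:y1,x0:x1],None,fx=f,fy=f,interpolation=cv2.INTER_CUBIC))
E
python3 - <<'E'
from h import *
im=cv2.imread('pics/a_top.png')[:,:,::-1]
crop(im,235,150,395,290,5,'b_unit')
crop(im,400,220,500,330,5,'b_parts')
E
```

```text
(no output)
```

View pics/b_unit.png

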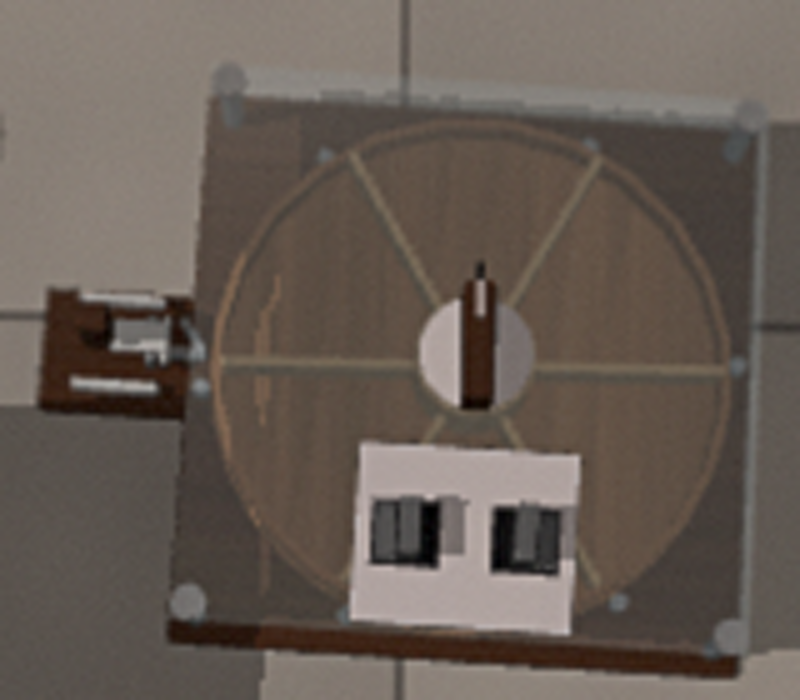

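View pics/b_parts.png

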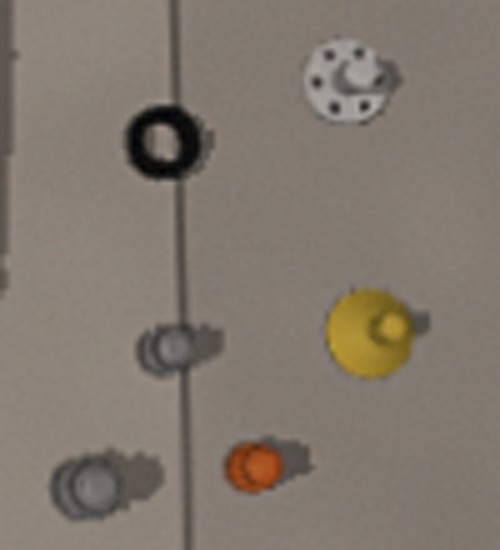

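Run:
```python
from h import *
c=camera_model('top')
f=lambda p,z,o,: np.round(unp(c,(o[0]+(p[0]+.5)/5-.5,o[1]+(p[1]+.5)/5-.5),z),4)
U=(235,150);P=(400,220)
cs=[f(p,.07,U) for p in [(363,442),(580,455),(570,634),(349,618)]]
print('cover',np.array(cs),np.mean(cs,0)); 
for a,b in ((0,1),(3,2),(0,3),(1,2)):
    d=cs[b]-cs[a]; print(np.linalg.norm(d),np.degrees(np.arctan2(d[1],d[0])))
print('knob', f((478,284),.1,U),f((475,408),.1,U), 'hub')
print('posts',[f(p,.07,U) for p in [(230,78),(748,115),(731,636),(188,601)]])
print('grip top',f((95,325),.07,U))
for n,p,z in [('gasket',(165,142),.012),('disc',(345,82),.006),('disctop',(361,72),.03),('funnelmouth',(370,333),.0),('funneltop',(393,327),.036),('whistletop',(176,346),.034),('whbase',(164,352),.008),('big',(96,485),.045),('orange',(262,465),.034)]: print(n,f(p,z,P))
for n,p in [('can',(465,182)),('tumb',(184,172)),('katori',(147,240))]: print(n,np.round(unp(c,p,0.1 if n!='katori' else .04),3))
```

```text
cover [[ 0.5437  0.0572  0.07  ]
 [ 0.5392 -0.0409  0.07  ]
 [ 0.4579 -0.0363  0.07  ]
 [ 0.4639  0.0625  0.07  ]] [0.501175 0.010625 0.07    ]
0.09820315677207123 -92.62640563829072
0.09898201856903101 -93.47523277673011
0.07997580884242433 176.20022170858348
0.0814300313152341 176.76162516667583
knob [0.6105 0.0072 0.1   ] [0.5543 0.0083 0.1   ] hub
posts [array([0.7144, 0.1211, 0.07  ]), array([ 0.701 , -0.1199,  0.07  ]), array([ 0.4578, -0.1087,  0.07  ]), array([0.4706, 0.1344, 0.07  ])]
grip top [0.5961 0.1798 0.07  ]
gasket [ 0.5342 -0.2435  0.012 ]
disc [ 0.5659 -0.3356  0.006 ]
disctop [ 0.5663 -0.3357  0.03  ]
funnelmouth [ 0.4442 -0.3452  0.    ]
funneltop [ 0.4439 -0.3442  0.036 ]
whistletop [ 0.4347 -0.2405  0.034 ]
whbase [ 0.4339 -0.2414  0.008 ]
big [ 0.3702 -0.199   0.045 ]
orange [ 0.3797 -0.2799  0.034 ]
can [ 0.674 -0.302  0.1  ]
tumb [0.686 0.338 0.1  ]
katori [0.539 0.43  0.04 ]
```

Request:
{"fn": "apply_moves", "kwargs": {"deltas": [{"xyz": [0.012, 0.025, 0], "turn": -0.036}, {"xyz": [0.012, 0.025, 0], "turn": -0.036}, {"xyz": [0.012, 0.025, 0], "turn": -0.036}, {"xyz": [0.012, 0.025, 0], "turn": -0.036}, {"xyz": [0.012, 0.025, 0], "turn": -0.036}, {"xyz": [0.012, 0.025, 0], "turn": -0.036}, {"xyz": [0.012, 0.025, 0], "turn": -0.036}, {"xyz": [0.012, 0.025, 0], "turn": -0.036}, {"xyz": [0.012, 0.025, 0], "turn": -0.036}, {"xyz": [0.012, 0.025, 0], "turn": -0.036}, {"xyz": [0.012, 0.025, 0], "turn": -0.036}, {"xyz": [0.012, 0.025, 0], "turn": -0.036}], "claw": -1, "squeeze": 20}}

```text
clock: 1.15
tcp_pos: [0.3945, -0.3256, 0.4046]
orientation: [-3.14, 0.085, 0.0]
contact_force: [1.4, -0.3, -0.2]
grip_width: 0.085
```

Run:
```python
from h import *
o,R=obs(); print(o['joints'])
c=camera_model('wrist'); im=grab_frame('wrist'); save('c_w1',im)
print(-c['R'].T@c['t'],c['R'][2])
import pickle; pickle.dump(c,open('c1.pkl','wb'))
```

```text
t 1.15 tcp [ 0.3945 -0.3256  0.4046] yaw_y -1.6249 tilt [-0.0002  0.0001] F [ 1.4 -0.3 -0.2] w 0.0850
[ 0.60846839  0.21068033 -0.04673608  1.93891438  0.01170971  0.99246801
 -1.06855334]
[ 0.47194062 -0.32923636  0.37399793] [-0.29809693  0.0153608  -0.954412  ]
```

View pics/c_w1.png

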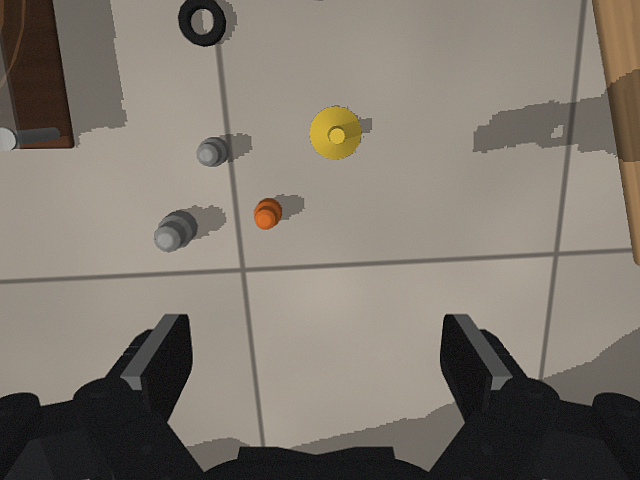

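Run:
```python
from h import *
import pickle; c=pickle.load(open('c1.pkl','rb'))
for n,p,z in [('gasket',(202,21),.012),('funneltop',(337,135),.036),('funnelmouth',(335,133),0.0),('whtop',(208,155),.034),('post',(7,140),.07)]: print(n,np.round(unp(c,p,z),4))
```

```text
gasket [ 0.5373 -0.2457  0.012 ]
funneltop [ 0.4476 -0.3445  0.036 ]
funnelmouth [ 0.4468 -0.3445  0.    ]
whtop [ 0.4378 -0.2432  0.034 ]
post [ 0.4603 -0.1121  0.07  ]
```

Request:
{"fn": "apply_moves", "kwargs": {"deltas": [{"xyz": [0.007, 0.028, 0], "turn": 0}, {"xyz": [0.007, 0.028, 0], "turn": 0}, {"xyz": [0.007, 0.028, 0], "turn": 0}, {"xyz": [0.007, 0.028, 0], "turn": 0}, {"xyz": [0.007, 0.028, 0], "turn": 0}, {"xyz": [0.007, 0.028, 0], "turn": 0}, {"xyz": [0.007, 0.028, 0], "turn": 0}, {"xyz": [0.007, 0.028, 0], "turn": 0}, {"xyz": [0.007, 0.028, 0], "turn": 0}, {"xyz": [0.007, 0.028, 0], "turn": 0}, {"xyz": [0.007, 0.028, 0], "turn": 0}, {"xyz": [0.007, 0.028, 0], "turn": 0}]}}

```text
clock: 2.2
tcp_pos: [0.4783, 0.0103, 0.4047]
orientation: [3.14, -0.082, -0.0]
contact_force: [0.2, 0.7, 0.5]
grip_width: 0.0856
```

Run:
```python
from h import *
o,R=obs(); print(o['joints'])
c=camera_model('wrist'); im=grab_frame('wrist'); save('c_w2',im)
print(-c['R'].T@c['t'],c['R'][2])
import pickle; pickle.dump(c,open('c2.pkl','wb'))
```

```text
t 2.20 tcp [0.4783 0.0103 0.4047] yaw_y -1.6230 tilt [-0.0001 -0.0001] F [0.2 0.7 0.5] w 0.0856
[ 0.13515535  0.17195287 -0.31932969  1.99331943  0.0645626   0.9859647
 -1.83844034]
[0.55572358 0.00672859 0.37408667] [-0.29797984  0.01459612 -0.95446056]
```

View pics/c_w2.png

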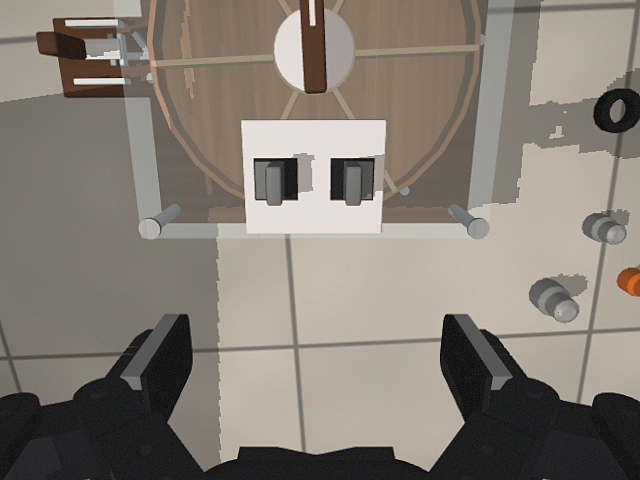

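Run:
```python
from h import *
import pickle; c=pickle.load(open('c2.pkl','rb'))
im=cv2.imread('pics/c_w2.png')[:,:,::-1]; crop(im,230,110,400,240,4,'c_w2z')
cs=[unp(c,p,.07) for p in [(242,120),(386,120),(382,234),(246,233)]]
print(np.round(cs,4),np.mean(cs,0))
for a,b in ((0,1),(3,2),(0,3),(1,2)):
    d=cs[b]-cs[a]; print(np.linalg.norm(d),np.degrees(np.arctan2(d[1],d[0])))
for n,p,z in [('posts',(150,229),.07),('p',(478,229),.07),('knob near',(314,92),.1)]: print(n,np.round(unp(c,p,z),4))
```

```text
[[ 0.5474  0.0574  0.07  ]
 [ 0.5422 -0.041   0.07  ]
 [ 0.4608 -0.0376  0.07  ]
 [ 0.4669  0.0627  0.07  ]] [0.50431882 0.01035449 0.07      ]
0.09850033883096522 -93.0300944110423
0.10049435216744915 -93.48531889448792
0.08072988591425637 176.21179497525603
0.08152647666423753 177.6183764540376
posts [0.4737 0.1333 0.07  ]
p [ 0.4609 -0.1087  0.07  ]
knob near [0.5623 0.0072 0.1   ]
```

View pics/c_w2z.png

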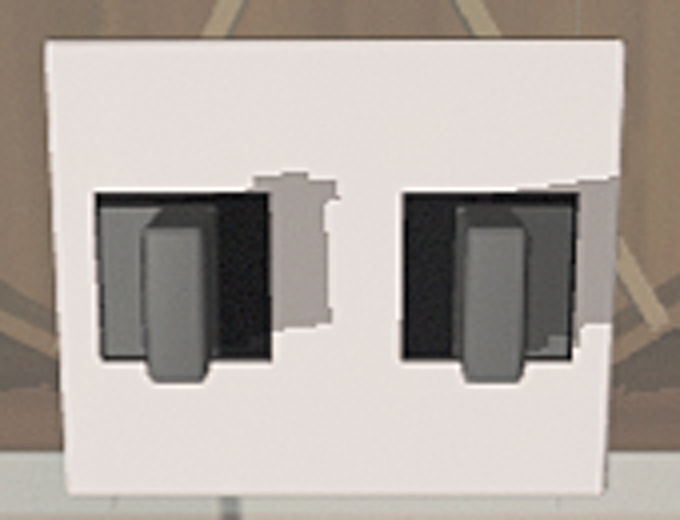

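Request:
{"fn": "apply_moves", "kwargs": {"deltas": [{"xyz": [0.003, 0, -0.02], "turn": 0}, {"xyz": [0.003, 0, -0.02], "turn": 0}, {"xyz": [0.003, 0, -0.02], "turn": 0}, {"xyz": [0.003, 0, -0.02], "turn": 0}, {"xyz": [0.003, 0, -0.015], "turn": 0}, {"xyz": [0.003, 0, -0.015], "turn": 0}, {"xyz": [0.003, 0, 0], "turn": 0}, {"xyz": [0.003, 0, 0], "turn": 0}, {"xyz": [0, 0, 0], "turn": 0}, {"xyz": [0, 0, 0], "turn": 0}]}}

```text
clock: 3.08
tcp_pos: [0.5028, 0.0091, 0.2957]
orientation: [-3.14, 0.082, -0.003]
contact_force: [0.0, 0.2, 0.5]
grip_width: 0.0853
```

Run:
```python
from h import *
o,R=obs()
c=camera_model('wrist'); im=grab_frame('wrist'); save('c_w3',im)
save('c_s3',grab_frame('side')[200:360,260:460].repeat(4,0).repeat(4,1))
```

```text
t 3.08 tcp [0.5028 0.0091 0.2957] yaw_y -1.6231 tilt [0.0018 0.0001] F [0.  0.2 0.5] w 0.0853
```

View pics/c_w3.png

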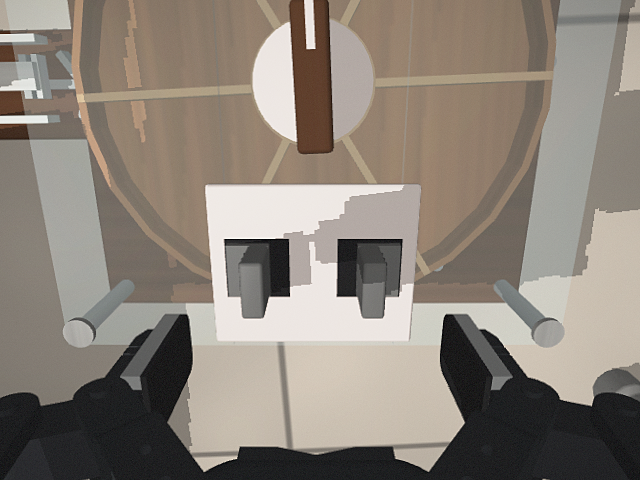

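View pics/c_s3.png

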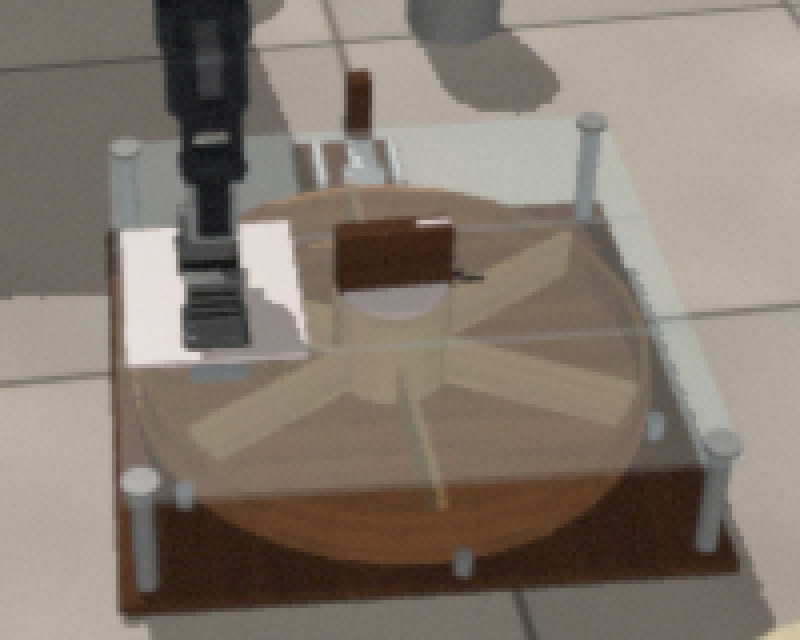

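Run:
```python
from h import *
c=camera_model('wrist')
cs=[unp(c,p,.07) for p in [(206,184),(420,184),(411,341),(216,340)]]
print(np.round(cs,4),np.mean(cs,0))
for a,b in ((0,1),(3,2)):
    d=cs[b]-cs[a]; print(np.linalg.norm(d),np.degrees(np.arctan2(d[1],d[0])))
ps=[unp(c,p,.07) for p in ((79,333),(547,332))]; print(ps,np.mean(ps,0))
```

```text
[[ 0.5476  0.0574  0.07  ]
 [ 0.5424 -0.0405  0.07  ]
 [ 0.4609 -0.0375  0.07  ]
 [ 0.4668  0.0627  0.07  ]] [0.50443113 0.01053942 0.07      ]
0.09806988197909981 -93.04322244273669
0.10039558108766117 -93.39387739828521
[array([0.47430795, 0.13308208, 0.07      ]), array([ 0.46202485, -0.10770743,  0.07      ])] [0.4681664  0.01268733 0.07      ]
```

Request:
{"fn": "apply_moves", "kwargs": {"deltas": [{"xyz": [0, 0.0014, -0.015], "turn": 0}, {"xyz": [0, 0, -0.015], "turn": 0}, {"xyz": [0, 0, -0.01], "turn": 0}, {"xyz": [0, 0, -0.01], "turn": 0}, {"xyz": [0, 0, 0], "turn": 0}, {"xyz": [0, 0, 0], "turn": 0}]}}

```text
clock: 3.68
tcp_pos: [0.5022, 0.0105, 0.2445]
orientation: [3.14, -0.082, -0.001]
contact_force: [-0.0, 1.1, 0.5]
grip_width: 0.0852
```

Request:
{"fn": "apply_moves", "kwargs": {"deltas": [{"xyz": [0, 0, 0], "turn": 0}, {"xyz": [0, 0, 0], "turn": 0}, {"xyz": [0, 0, 0], "turn": 0}, {"xyz": [0, 0, 0], "turn": 0}, {"xyz": [0, 0, 0], "turn": 0}, {"xyz": [0, 0, 0], "turn": 0}, {"xyz": [0, 0, 0], "turn": 0}, {"xyz": [0, 0, 0], "turn": 0}], "claw": 1, "squeeze": 22}}

```text
clock: 4.35
tcp_pos: [0.5028, 0.0106, 0.2462]
orientation: [3.14, -0.082, 0.003]
contact_force: [-2.4, -1.1, 11.9]
grip_width: 0.0431
```

Run:
```python
from h import *
o,R=obs()
c=camera_model('wrist'); im=grab_frame('wrist'); save('c_w4',im)
```

```text
t 4.35 tcp [0.5028 0.0106 0.2462] yaw_y -1.6232 tilt [ 0.002  -0.0002] F [-2.4 -1.1 11.9] w 0.0431
```

View pics/c_w4.png

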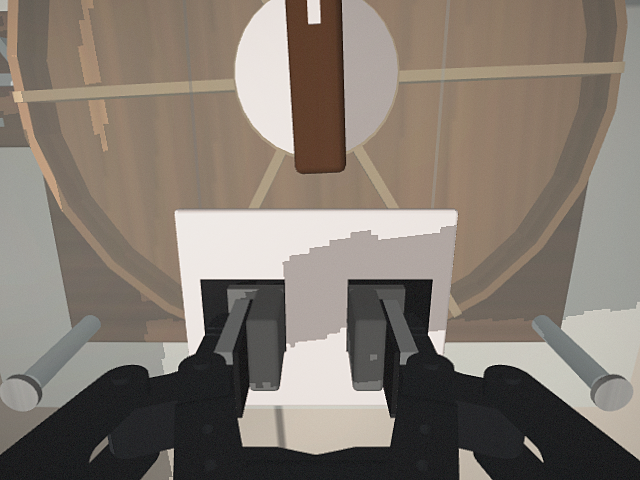

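Request:
{"fn": "apply_moves", "kwargs": {"deltas": [{"xyz": [0, 0, 0.005], "turn": 0}, {"xyz": [0, 0, 0.01], "turn": 0}, {"xyz": [0, 0, 0.015], "turn": 0}, {"xyz": [0, 0, 0.02], "turn": 0}, {"xyz": [0, 0, 0.02], "turn": 0}, {"xyz": [0, 0, 0], "turn": 0}]}}

```text
clock: 4.9
tcp_pos: [0.5035, 0.0107, 0.3187]
orientation: [-3.14, 0.082, -0.01]
contact_force: [0.4, 0.6, -0.9]
grip_width: 0.0427
```

Run:
```python
from h import *
o,R=obs()
im=grab_frame('wrist'); save('c_w5',im)
save('c_s5',cv2.resize(grab_frame('side')[180:380,240:480],None,fx=3,fy=3))
```

```text
t 4.90 tcp [0.5035 0.0107 0.3187] yaw_y -1.6232 tilt [0.0062 0.0004] F [ 0.4  0.6 -0.9] w 0.0427
```

View pics/c_s5.png

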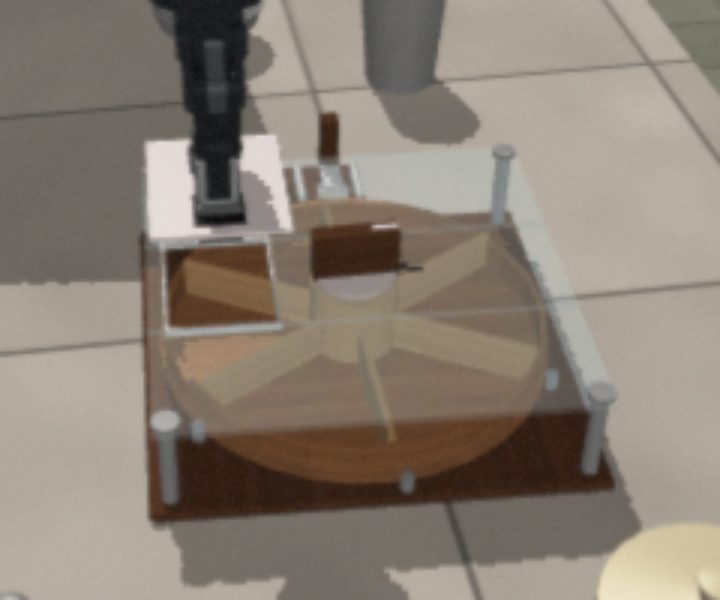

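Request:
{"fn": "apply_moves", "kwargs": {"deltas": [{"xyz": [-0.007, 0.023, 0], "turn": 0}, {"xyz": [-0.007, 0.023, 0], "turn": 0}, {"xyz": [-0.007, 0.023, 0], "turn": 0}, {"xyz": [-0.007, 0.023, 0], "turn": 0}, {"xyz": [-0.007, 0.023, 0], "turn": 0}, {"xyz": [-0.007, 0.023, 0], "turn": 0}, {"xyz": [-0.007, 0.023, 0], "turn": 0}, {"xyz": [-0.007, 0.023, 0], "turn": 0}, {"xyz": [-0.007, 0.023, 0], "turn": 0}, {"xyz": [-0.007, 0.023, 0], "turn": 0}, {"xyz": [-0.007, 0.023, 0], "turn": 0}, {"xyz": [-0.007, 0.023, 0], "turn": 0}]}}

```text
clock: 6.0
tcp_pos: [0.4173, 0.2871, 0.3135]
orientation: [3.139, -0.082, -0.003]
contact_force: [0.6, -1.0, -1.4]
grip_width: 0.0427
```

Request:
{"fn": "apply_moves", "kwargs": {"deltas": [{"xyz": [0, 0, -0.015], "turn": 0}, {"xyz": [0, 0, -0.02], "turn": 0}, {"xyz": [0, 0, -0.02], "turn": 0}, {"xyz": [0, 0, -0.02], "turn": 0}, {"xyz": [0, 0, -0.015], "turn": 0}, {"xyz": [0, 0, -0.015], "turn": 0}, {"xyz": [0, 0, -0.01], "turn": 0}, {"xyz": [0, 0, -0.005], "turn": 0}, {"xyz": [0, 0, -0.003], "turn": 0}, {"xyz": [0, 0, 0], "turn": 0}]}}

```text
clock: 6.83
tcp_pos: [0.4179, 0.2864, 0.1919]
orientation: [3.139, -0.082, -0.001]
contact_force: [0.8, 0.5, -1.3]
grip_width: 0.0423
```

Run:
```python
from h import *
o,R=obs(); print(o['joints'])
save('c_s6',grab_frame('side'))
```

```text
t 6.83 tcp [0.4179 0.2864 0.1919] yaw_y -1.6228 tilt [-0.0007 -0.0011] F [ 0.8  0.5 -1.3] w 0.0423
[-0.45295406  0.54333215 -0.3350112   2.08573419  0.32485722  0.56273839
 -2.64306066]
```

View pics/c_s6.png

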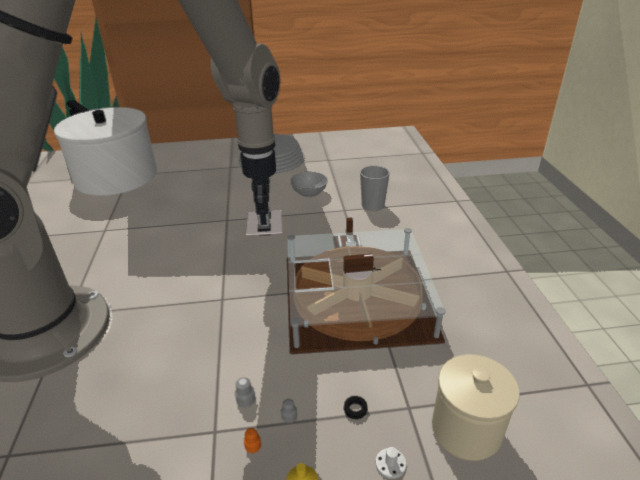

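Request:
{"fn": "apply_moves", "kwargs": {"deltas": [{"xyz": [0, 0, -0.001], "turn": 0}, {"xyz": [0, 0, -0.001], "turn": 0}, {"xyz": [0, 0, 0], "turn": 0}]}}

```text
clock: 7.13
tcp_pos: [0.4184, 0.2869, 0.1915]
orientation: [3.141, -0.082, 0.002]
contact_force: [-6.0, -2.4, 20.0]
grip_width: 0.0423
```

Request:
{"fn": "apply_moves", "kwargs": {"deltas": [{"xyz": [0, 0, 0.001], "turn": 0}, {"xyz": [0, 0, 0], "turn": 0}]}}

```text
clock: 7.3
tcp_pos: [0.4186, 0.2868, 0.1916]
orientation: [-3.14, 0.082, -0.002]
contact_force: [-1.9, -1.7, 10.4]
grip_width: 0.0425
```

Request:
{"fn": "apply_moves", "kwargs": {"deltas": [{"xyz": [0, 0, 0], "turn": 0}, {"xyz": [0, 0, 0], "turn": 0}, {"xyz": [0, 0, 0], "turn": 0}, {"xyz": [0, 0, 0], "turn": 0}, {"xyz": [0, 0, 0], "turn": 0}], "claw": -1}}

```text
clock: 7.72
tcp_pos: [0.4183, 0.2865, 0.1906]
orientation: [-3.14, 0.082, -0.0]
contact_force: [0.2, -0.4, 0.3]
grip_width: 0.0852
```

Request:
{"fn": "apply_moves", "kwargs": {"deltas": [{"xyz": [0, 0, 0.01], "turn": 0}, {"xyz": [0, 0, 0.02], "turn": 0}, {"xyz": [0, 0, 0.03], "turn": 0}, {"xyz": [0, 0, 0.03], "turn": 0}, {"xyz": [0, 0, 0.03], "turn": 0}, {"xyz": [0.01, -0.02, 0.02], "turn": 0}, {"xyz": [0.01, -0.02, 0], "turn": 0}, {"xyz": [0, 0, 0], "turn": 0}]}}

```text
clock: 8.38
tcp_pos: [0.4404, 0.2429, 0.3328]
orientation: [3.14, -0.09, 0.006]
contact_force: [-0.1, -1.2, -0.9]
grip_width: 0.0852
```

Run:
```python
from h import *
o,R=obs()
save('d_t',grab_frame('top')); save('d_w',grab_frame('wrist'))
crop(grab_frame('top'),400,220,500,330,5,'d_p')
```

```text
t 8.38 tcp [0.4404 0.2429 0.3328] yaw_y -1.6283 tilt [ 0.0038 -0.0009] F [-0.1 -1.2 -0.9] w 0.0852
```

View pics/d_t.png

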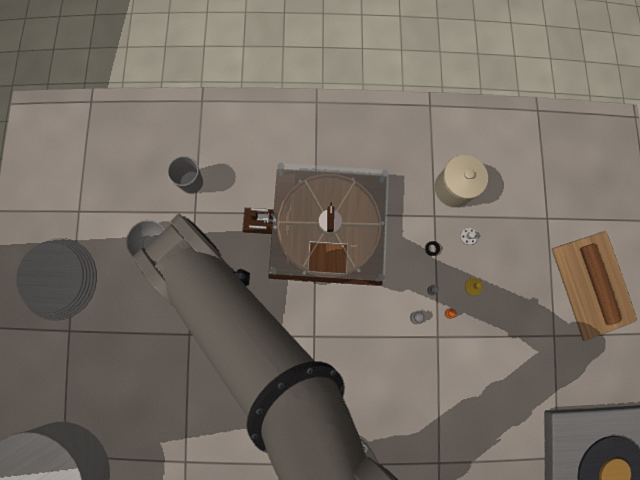

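View pics/d_w.png

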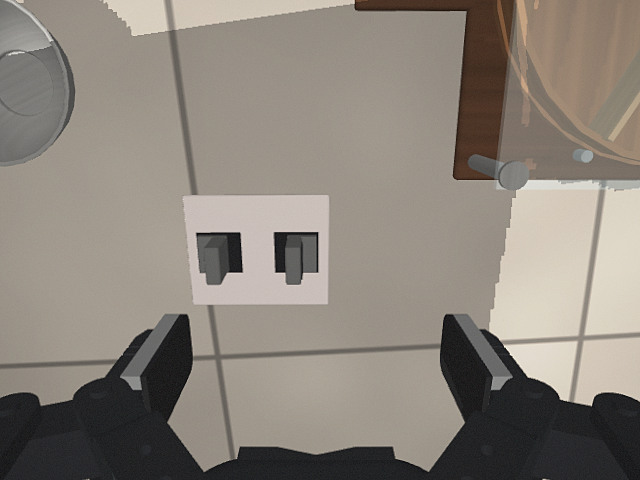

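View pics/d_p.png

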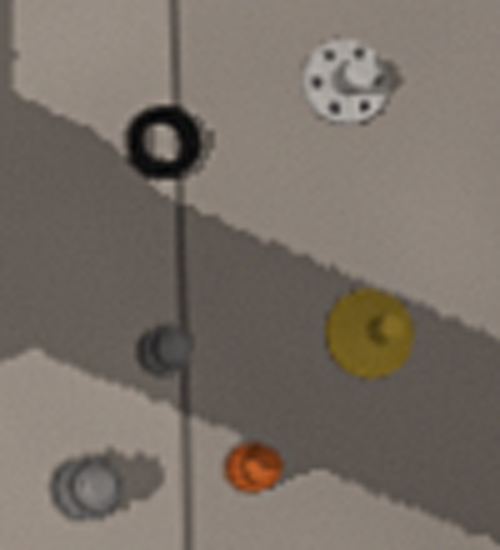

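Request:
{"fn": "apply_moves", "kwargs": {"deltas": [{"xyz": [0.005, -0.03, 0], "turn": 0}, {"xyz": [0.005, -0.041, 0], "turn": 0}, {"xyz": [0, -0.041, 0], "turn": 0}, {"xyz": [0, -0.041, 0], "turn": 0}, {"xyz": [0, -0.041, 0], "turn": 0}, {"xyz": [0, -0.041, 0], "turn": 0}, {"xyz": [0, -0.041, 0], "turn": 0}, {"xyz": [0, -0.041, 0], "turn": 0}, {"xyz": [0, -0.041, 0], "turn": 0}, {"xyz": [-0.005, -0.041, 0], "turn": 0}, {"xyz": [-0.005, -0.041, 0], "turn": 0}, {"xyz": [0, -0.041, 0], "turn": 0}]}}

```text
clock: 9.53
tcp_pos: [0.4375, -0.2353, 0.3304]
orientation: [-3.14, 0.079, 0.002]
contact_force: [2.1, 0.4, -0.9]
grip_width: 0.0854
```

Request:
{"fn": "apply_moves", "kwargs": {"deltas": [{"xyz": [-0.002, 0, -0.02], "turn": 0}, {"xyz": [-0.002, 0, -0.02], "turn": 0}, {"xyz": [0, 0, 0], "turn": 0}]}}

```text
clock: 9.78
tcp_pos: [0.4328, -0.2337, 0.2874]
orientation: [-3.138, 0.082, 0.01]
contact_force: [-0.2, -0.2, -0.7]
grip_width: 0.0855
```

Run:
```python
from h import *
o,R=obs()
c=camera_model('wrist');save('e_w',grab_frame('wrist'))
import pickle; pickle.dump(c,open('c3.pkl','wb'))
```

```text
t 9.78 tcp [ 0.4328 -0.2337  0.2874] yaw_y -1.6230 tilt [-0.0061  0.0032] F [-0.2 -0.2 -0.7] w 0.0855
```

View pics/e_w.png

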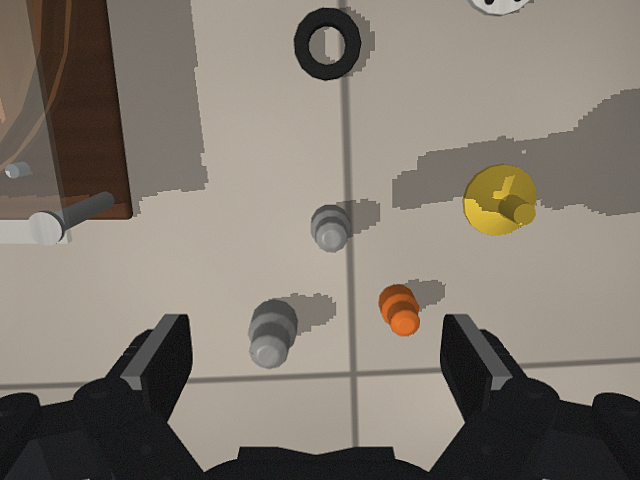

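Run:
```python
from h import *
import pickle; c=pickle.load(open('c3.pkl','rb'))
for n,p,z in [('gasket',(327,43),.012),('funneltop',(524,213),.036),('funnelmouth',(500,200),0.0),('whtop',(331,239),.034),('whbase',(329,219),.008),('big',(268,351),.045),('orange',(404,323),.034),('post',(46,229),.07)]: print(n,np.round(unp(c,p,z),4))
```

```text
gasket [ 0.5385 -0.2441  0.012 ]
funneltop [ 0.4476 -0.3442  0.036 ]
funnelmouth [ 0.4464 -0.3461  0.    ]
whtop [ 0.4378 -0.2412  0.034 ]
whbase [ 0.442 -0.241  0.008]
big [ 0.3768 -0.2027  0.045 ]
orange [ 0.3844 -0.2814  0.034 ]
post [ 0.4611 -0.1107  0.07  ]
```

Request:
{"fn": "apply_moves", "kwargs": {"deltas": [{"xyz": [0.003, -0.008, -0.02], "turn": 0}, {"xyz": [0, 0, -0.02], "turn": 0}, {"xyz": [0, 0, -0.02], "turn": 0}, {"xyz": [0, 0, -0.02], "turn": 0}, {"xyz": [0, 0, -0.015], "turn": 0}, {"xyz": [0, 0, -0.008], "turn": 0}, {"xyz": [0, 0, -0.005], "turn": 0}, {"xyz": [0, 0, 0], "turn": 0}, {"xyz": [0, 0, 0], "turn": 0}]}}

```text
clock: 10.58
tcp_pos: [0.4379, -0.2423, 0.1835]
orientation: [3.14, -0.081, 0.002]
contact_force: [-0.1, -0.4, 0.2]
grip_width: 0.0858
```

Request:
{"fn": "apply_moves", "kwargs": {"deltas": [{"xyz": [0, 0, 0], "turn": 0}, {"xyz": [0, 0, 0], "turn": 0}, {"xyz": [0, 0, 0], "turn": 0}, {"xyz": [0, 0, 0], "turn": 0}, {"xyz": [0, 0, 0], "turn": 0}, {"xyz": [0, 0, 0], "turn": 0}, {"xyz": [0, 0, 0], "turn": 0}, {"xyz": [0, 0, 0], "turn": 0}], "claw": 1, "squeeze": 30}}

```text
clock: 11.25
tcp_pos: [0.4373, -0.2426, 0.1832]
orientation: [3.14, -0.082, 0.0]
contact_force: [-1.4, 0.4, 5.5]
grip_width: 0.0215
```

Request:
{"fn": "apply_moves", "kwargs": {"deltas": [{"xyz": [0, 0, 0.01], "turn": 0}, {"xyz": [0, 0, 0.02], "turn": 0}, {"xyz": [0, 0, 0.03], "turn": 0}, {"xyz": [0, 0, 0.03], "turn": 0}, {"xyz": [0, 0, 0.02], "turn": 0}, {"xyz": [0, 0, 0], "turn": 0}]}}

```text
clock: 11.75
tcp_pos: [0.4386, -0.2431, 0.2973]
orientation: [3.137, -0.082, 0.011]
contact_force: [0.4, 0.3, -1.2]
grip_width: 0.0213
```

Run:
```python
from h import *
o,R=obs()
save('e_w2',grab_frame('wrist')); save('e_s2',grab_frame('side'))
```

```text
t 11.75 tcp [ 0.4386 -0.2431  0.2973] yaw_y -1.6233 tilt [ 0.007  -0.0033] F [ 0.4  0.3 -1.2] w 0.0213
```

View pics/e_w2.png

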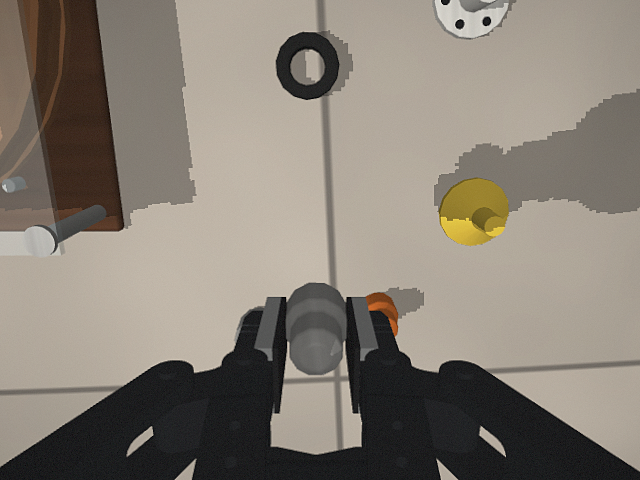

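View pics/e_s2.png

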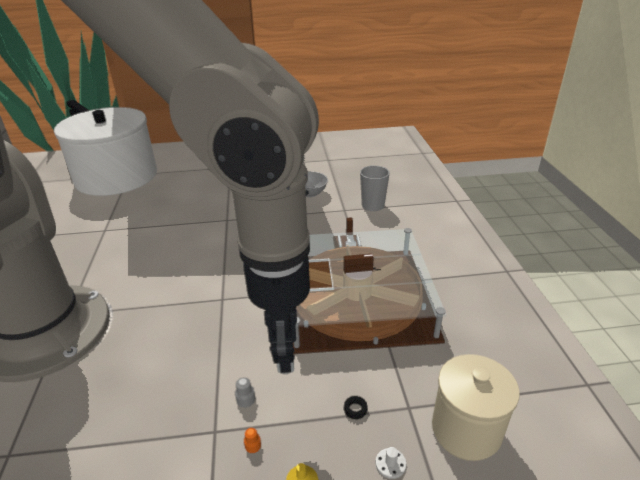

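Request:
{"fn": "apply_moves", "kwargs": {"deltas": [{"xyz": [0.008, 0.032, 0], "turn": 0}, {"xyz": [0.008, 0.032, 0], "turn": 0}, {"xyz": [0.008, 0.032, 0], "turn": 0}, {"xyz": [0.008, 0.032, 0], "turn": 0}, {"xyz": [0.008, 0.032, 0], "turn": 0}, {"xyz": [0.008, 0.032, 0], "turn": 0}, {"xyz": [0.008, 0.032, 0], "turn": 0}, {"xyz": [0.008, 0.029, 0], "turn": 0}, {"xyz": [0, 0, 0], "turn": 0}, {"xyz": [0, 0, 0], "turn": 0}]}}

```text
clock: 12.68
tcp_pos: [0.5009, 0.0125, 0.2914]
orientation: [-3.14, 0.075, 0.004]
contact_force: [0.1, -1.2, -0.2]
grip_width: 0.0217
```

Request:
{"fn": "apply_moves", "kwargs": {"deltas": [{"xyz": [0, 0, -0.015], "turn": 0}, {"xyz": [0, 0, -0.02], "turn": 0}, {"xyz": [0, 0, -0.02], "turn": 0}, {"xyz": [0, 0, -0.015], "turn": 0}, {"xyz": [0, 0, -0.01], "turn": 0}, {"xyz": [0, 0, -0.003], "turn": 0}, {"xyz": [0, 0, 0], "turn": 0}, {"xyz": [0, 0, 0], "turn": 0}]}}

```text
clock: 13.35
tcp_pos: [0.5014, 0.0101, 0.21]
orientation: [3.14, -0.083, 0.0]
contact_force: [-0.0, 0.6, -0.7]
grip_width: 0.0219
```

Run:
```python
from h import *
o,R=obs()
save('e_w3',grab_frame('wrist')); save('e_s3',cv2.resize(grab_frame('side')[180:380,240:480],None,fx=3,fy=3))
```

```text
t 13.35 tcp [0.5014 0.0101 0.21  ] yaw_y -1.6236 tilt [ 0.0001 -0.0002] F [-0.   0.6 -0.7] w 0.0219
```

View pics/e_w3.png

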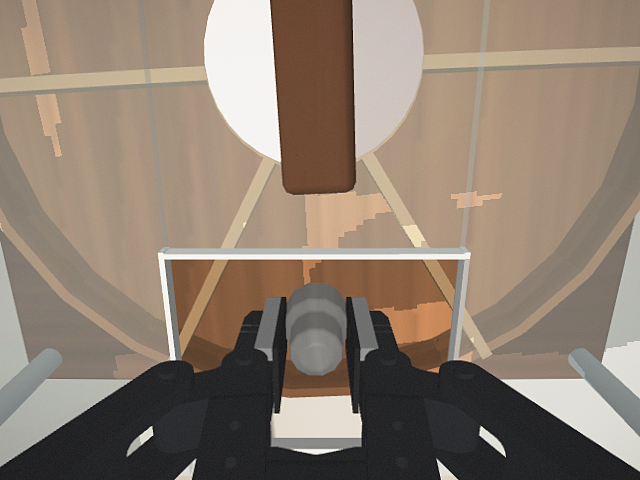

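View pics/e_s3.png

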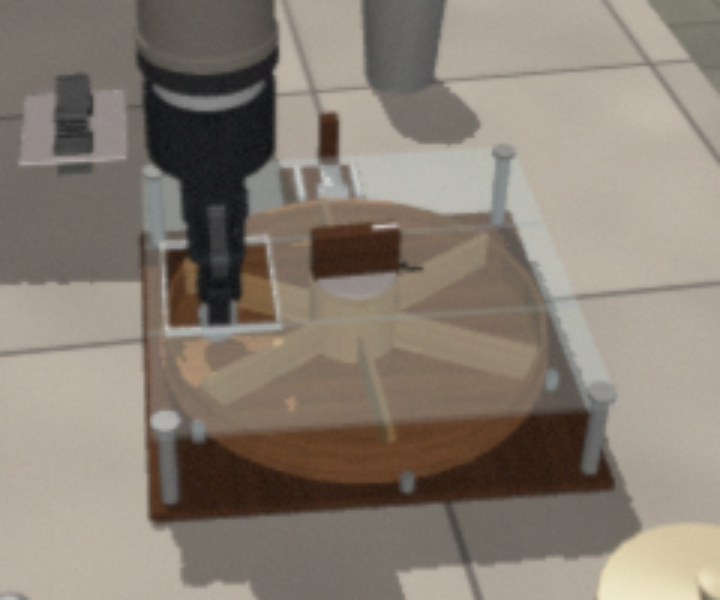

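Request:
{"fn": "apply_moves", "kwargs": {"deltas": [{"xyz": [0, 0, -0.004], "turn": 0}, {"xyz": [0, 0, 0], "turn": 0}]}}

```text
clock: 13.62
tcp_pos: [0.5013, 0.0105, 0.2058]
orientation: [3.141, -0.082, 0.001]
contact_force: [-0.5, -0.6, -1.1]
grip_width: 0.0214
```

Request:
{"fn": "apply_moves", "kwargs": {"deltas": [{"xyz": [0, 0, 0], "turn": 0}, {"xyz": [0, 0, 0], "turn": 0}, {"xyz": [0, 0, 0], "turn": 0}, {"xyz": [0, 0, 0], "turn": 0}], "claw": 0.1}}

```text
clock: 13.95
tcp_pos: [0.5013, 0.0105, 0.2059]
orientation: [-3.141, 0.082, -0.0]
contact_force: [0.8, 0.8, -0.4]
grip_width: 0.0384
```

Request:
{"fn": "apply_moves", "kwargs": {"deltas": [{"xyz": [0, 0, 0.02], "turn": 0}, {"xyz": [0, 0, 0.03], "turn": 0}, {"xyz": [0, 0, 0.03], "turn": 0}, {"xyz": [0, 0, 0.01], "turn": 0}]}}

```text
clock: 14.28
tcp_pos: [0.5024, 0.0107, 0.2994]
orientation: [-3.14, 0.082, -0.008]
contact_force: [0.7, -0.6, 0.0]
grip_width: 0.0384
```

Run:
```python
from h import *
o,R=obs(); print(o['joints'][6])
save('e_w4',grab_frame('wrist'));
```

```text
t 14.28 tcp [0.5024 0.0107 0.2994] yaw_y -1.6231 tilt [0.0053 0.0005] F [ 0.7 -0.6  0. ] w 0.0384
-1.8822886722773964
```

View pics/e_w4.png

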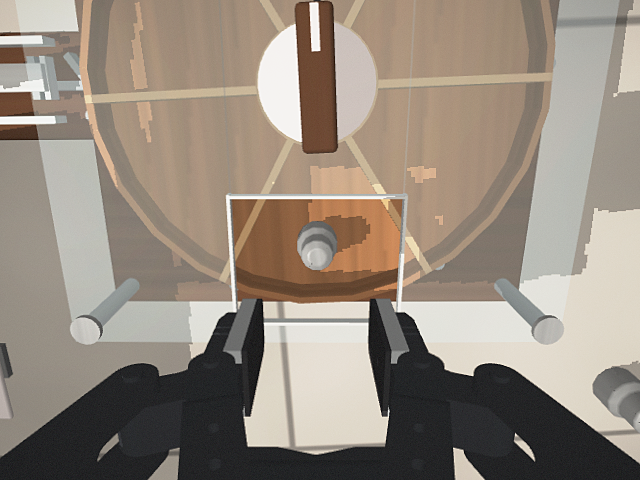

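Request:
{"fn": "apply_moves", "kwargs": {"deltas": [{"xyz": [0.028, -0.002, 0], "turn": 0}, {"xyz": [0.028, -0.002, 0], "turn": 0}, {"xyz": [0.029, -0.001, 0], "turn": 0}, {"xyz": [0, 0, 0], "turn": 0}, {"xyz": [0, 0, -0.02], "turn": 0}, {"xyz": [0, 0, -0.015], "turn": 0}, {"xyz": [0, 0, -0.01], "turn": 0}, {"xyz": [0, 0, -0.005], "turn": 0}, {"xyz": [0, 0, 0], "turn": 0}, {"xyz": [0, 0, 0], "turn": 0}]}}

```text
clock: 15.17
tcp_pos: [0.5862, 0.0055, 0.2457]
orientation: [3.14, -0.082, -0.001]
contact_force: [-0.0, -0.7, -0.4]
grip_width: 0.0384
```

Run:
```python
from h import *
o,R=obs(); print(o['joints'][6])
save('f_w1',grab_frame('wrist'));
```

```text
t 15.17 tcp [0.5862 0.0055 0.2457] yaw_y -1.6229 tilt [-0.0004 -0.    ] F [-0.  -0.7 -0.4] w 0.0384
-1.8782710561017668
```

View pics/f_w1.png

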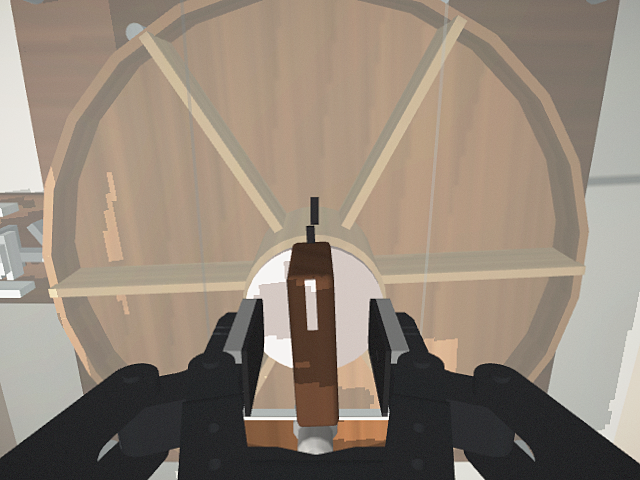

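Request:
{"fn": "apply_moves", "kwargs": {"deltas": [{"xyz": [0, 0, 0], "turn": 0}, {"xyz": [0, 0, 0], "turn": 0}, {"xyz": [0, 0, 0], "turn": 0}, {"xyz": [0, 0, 0], "turn": 0}, {"xyz": [0, 0, 0], "turn": 0}], "claw": 1}}

```text
clock: 15.63
tcp_pos: [0.5866, 0.006, 0.2466]
orientation: [-3.14, 0.081, -0.002]
contact_force: [-1.8, 1.6, 5.6]
grip_width: 0.0134
```

Request:
{"fn": "apply_moves", "kwargs": {"deltas": [{"xyz": [0, 0, 0], "turn": 0.09}, {"xyz": [0, 0, 0], "turn": 0.1}, {"xyz": [0, 0, 0], "turn": 0.1}, {"xyz": [0, 0, 0], "turn": 0.1}, {"xyz": [0, 0, 0], "turn": 0.1}, {"xyz": [0, 0, 0], "turn": 0.1}, {"xyz": [0, 0, 0], "turn": 0.1}, {"xyz": [0, 0, 0], "turn": 0.1}, {"xyz": [0, 0, 0], "turn": 0.1}, {"xyz": [0, 0, 0], "turn": 0.1}, {"xyz": [0, 0, 0], "turn": 0.07}, {"xyz": [0, 0, 0], "turn": 0}]}}

```text
clock: 16.63
tcp_pos: [0.587, 0.0051, 0.2466]
orientation: [2.748, 1.52, 0.003]
contact_force: [0.6, -0.0, 4.5]
grip_width: 0.0135
```

Run:
```python
from h import *
o,R=obs(); print(o['joints'][6],o['moment'])
```

```text
t 16.63 tcp [0.587  0.0051 0.2466] yaw_y -0.5600 tilt [ 0.0023 -0.    ] F [ 0.6 -0.   4.5] w 0.0135
-0.9808307331526813 [0.05294872 0.04281143 0.08056159]
```

Request:
{"fn": "apply_moves", "kwargs": {"deltas": [{"xyz": [0, 0, 0], "turn": 0}, {"xyz": [0, 0, 0], "turn": 0}, {"xyz": [0, 0, 0], "turn": 0}, {"xyz": [0, 0, 0.02], "turn": 0}, {"xyz": [0, 0, 0.03], "turn": 0}, {"xyz": [0, 0, 0.01], "turn": 0}], "claw": 0.1}}

```text
clock: 17.13
tcp_pos: [0.5871, 0.0059, 0.3087]
orientation: [2.75, 1.516, 0.005]
contact_force: [1.7, 0.4, 0.8]
grip_width: 0.0387
```

Request:
{"fn": "apply_moves", "kwargs": {"deltas": [{"xyz": [-0.005, -0.025, 0], "turn": -0.1063}, {"xyz": [-0.005, -0.025, 0], "turn": -0.1063}, {"xyz": [-0.005, -0.025, 0], "turn": -0.1063}, {"xyz": [-0.005, -0.025, 0], "turn": -0.1063}, {"xyz": [-0.005, -0.025, 0], "turn": -0.1063}, {"xyz": [-0.005, -0.025, 0], "turn": -0.1063}, {"xyz": [-0.005, -0.025, 0], "turn": -0.1063}, {"xyz": [-0.005, -0.025, 0], "turn": -0.1063}, {"xyz": [-0.005, -0.025, 0], "turn": -0.1063}, {"xyz": [-0.005, -0.025, 0], "turn": -0.1063}, {"xyz": [0, 0, 0], "turn": 0}, {"xyz": [0, 0, 0], "turn": 0}], "claw": -0.4}}

```text
clock: 18.13
tcp_pos: [0.5355, -0.2462, 0.3054]
orientation: [3.139, -0.091, -0.001]
contact_force: [-0.6, -0.0, -0.1]
grip_width: 0.0597
```

Run:
```python
from h import *
o,R=obs()
c=camera_model('wrist');save('g_w1',grab_frame('wrist')); 
import pickle; pickle.dump(c,open('c4.pkl','wb'))
save('g_t1',grab_frame('top'))
```

```text
t 18.13 tcp [ 0.5355 -0.2462  0.3054] yaw_y -1.6289 tilt [-0.0007 -0.0008] F [-0.6 -0.  -0.1] w 0.0597
```

View pics/g_w1.png

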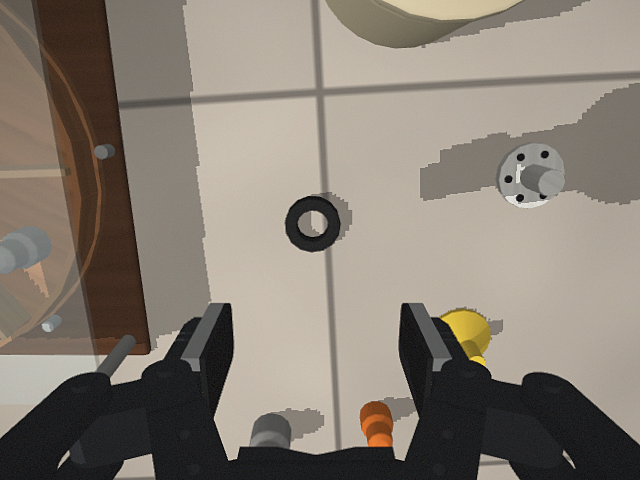

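View pics/g_t1.png

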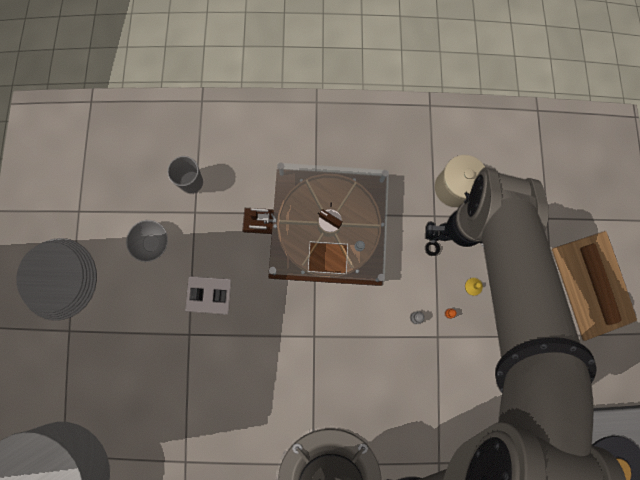

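Run:
```python
from h import *
import pickle; c=pickle.load(open('c4.pkl','rb'))
for n,p,z in [('gasket',(313,223.5),.012),('discflange',(532,176),.006),('disctop',(551,181),.03),('funneltop',(479,363),.036)]: print(n,np.round(unp(c,p,z),4))
```

```text
gasket [ 0.54   -0.2446  0.012 ]
discflange [ 0.5613 -0.3844  0.006 ]
disctop [ 0.5623 -0.3838  0.03  ]
funneltop [ 0.4472 -0.3463  0.036 ]
```

Request:
{"fn": "apply_moves", "kwargs": {"deltas": [{"xyz": [0.0025, 0.0018, -0.02], "turn": 0}, {"xyz": [0, 0, -0.03], "turn": 0}, {"xyz": [0, 0, -0.03], "turn": 0}, {"xyz": [0, 0, -0.025], "turn": 0}, {"xyz": [0, 0, -0.015], "turn": 0}, {"xyz": [0, 0, -0.004], "turn": 0}, {"xyz": [0, 0, 0], "turn": 0}, {"xyz": [0, 0, 0], "turn": 0}]}}

```text
clock: 18.9
tcp_pos: [0.5395, -0.2419, 0.1824]
orientation: [-3.14, 0.084, -0.002]
contact_force: [-0.1, -0.7, 0.8]
grip_width: 0.06
```

Run:
```python
from h import *
o,R=obs()
save('g_w2',grab_frame('wrist'));
```

```text
t 18.90 tcp [ 0.5395 -0.2419  0.1824] yaw_y -1.6244 tilt [0.001  0.0002] F [-0.1 -0.7  0.8] w 0.0600
```

View pics/g_w2.png

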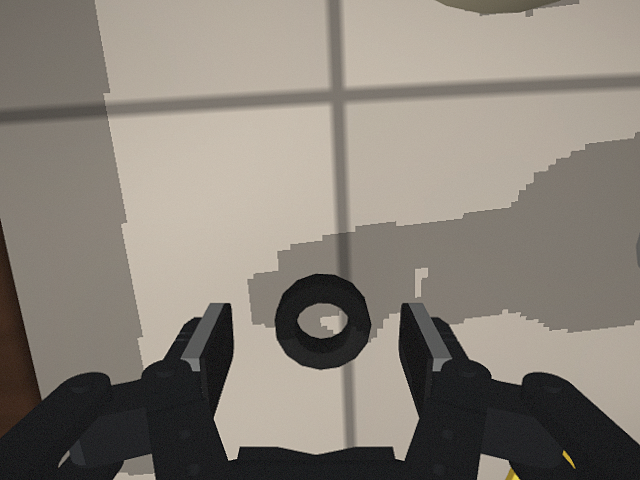

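Run:
```python
from h import *
o,R=obs()
c=camera_model('wrist')
print(unp(c,(322,321.5),.012), proj(c,[[*(o['tcp_pos']+R@[0,0,.173])],[*(o['tcp_pos']+R@[0,0.03,.165])],[*(o['tcp_pos']+R@[0,-.03,.165])]]))
```

```text
t 18.95 tcp [ 0.5396 -0.2423  0.1829] yaw_y -1.6249 tilt [ 0.002  -0.0004] F [-0.2  0.2  0. ] w 0.0598
[ 0.54136742 -0.24428668  0.012     ] [[316.9836018  322.48066315]
 [402.09349082 333.33019005]
 [232.00321123 333.51246091]]
```

Request:
{"fn": "apply_moves", "kwargs": {"deltas": [{"xyz": [0.0015, -0.002, -0.003], "turn": 0}, {"xyz": [0, 0, -0.003], "turn": 0}, {"xyz": [0, 0, 0], "turn": 0}]}}

```text
clock: 19.2
tcp_pos: [0.5404, -0.2449, 0.1759]
orientation: [3.14, -0.087, 0.001]
contact_force: [0.2, -0.0, 0.3]
grip_width: 0.06
```

Request:
{"fn": "apply_moves", "kwargs": {"deltas": [{"xyz": [0, 0, 0], "turn": 0}, {"xyz": [0, 0, 0], "turn": 0}, {"xyz": [0, 0, 0], "turn": 0}, {"xyz": [0, 0, 0], "turn": 0}, {"xyz": [0, 0, 0], "turn": 0}, {"xyz": [0, 0, 0], "turn": 0}], "claw": 1, "squeeze": 20}}

```text
clock: 19.7
tcp_pos: [0.5403, -0.2448, 0.176]
orientation: [3.14, -0.087, 0.0]
contact_force: [-1.3, 0.5, 5.4]
grip_width: 0.034
```

Gripped (34 mm). Lift and carry to the hatch.

Request:
{"fn": "apply_moves", "kwargs": {"deltas": [{"xyz": [0, 0, 0.015], "turn": 0}, {"xyz": [0, 0, 0.03], "turn": 0}, {"xyz": [0, 0, 0.03], "turn": 0}, {"xyz": [0, 0, 0.03], "turn": 0}, {"xyz": [0, 0, 0], "turn": 0}]}}

```text
clock: 20.12
tcp_pos: [0.5423, -0.2453, 0.2864]
orientation: [3.137, -0.087, 0.014]
contact_force: [0.5, -0.2, 0.2]
grip_width: 0.0343
```

Request:
{"fn": "apply_moves", "kwargs": {"deltas": [{"xyz": [-0.0048, 0.032, 0], "turn": 0}, {"xyz": [-0.0048, 0.032, 0], "turn": 0}, {"xyz": [-0.0048, 0.032, 0], "turn": 0}, {"xyz": [-0.0048, 0.032, 0], "turn": 0}, {"xyz": [-0.0048, 0.032, 0], "turn": 0}, {"xyz": [-0.0048, 0.032, 0], "turn": 0}, {"xyz": [-0.0048, 0.032, 0], "turn": 0}, {"xyz": [-0.0044, 0.032, 0], "turn": 0}, {"xyz": [0, 0, 0], "turn": 0}, {"xyz": [0, 0, 0], "turn": 0}]}}

```text
clock: 20.95
tcp_pos: [0.5019, 0.0134, 0.2804]
orientation: [-3.14, 0.079, 0.0]
contact_force: [-0.7, -1.1, -0.8]
grip_width: 0.0342
```

Run:
```python
from h import *
o,R=obs()
save('g_w3',grab_frame('wrist'));
```

```text
t 20.95 tcp [0.5019 0.0134 0.2804] yaw_y -1.6213 tilt [-0.0002  0.0006] F [-0.7 -1.1 -0.8] w 0.0342
```

View pics/g_w3.png

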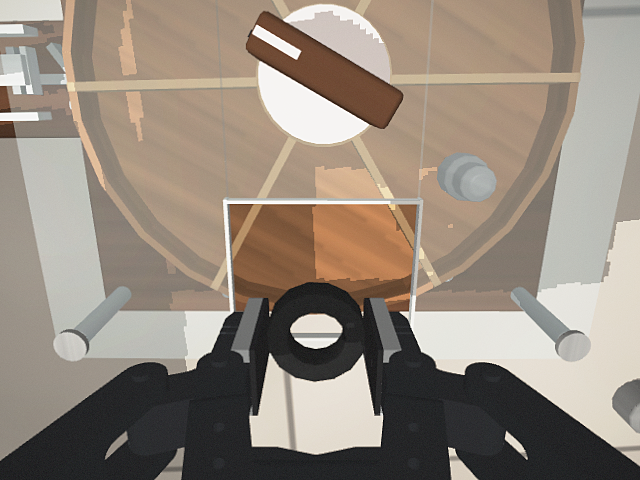

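Request:
{"fn": "apply_moves", "kwargs": {"deltas": [{"xyz": [0, -0.002, -0.015], "turn": 0}, {"xyz": [0, 0, -0.02], "turn": 0}, {"xyz": [0, 0, -0.02], "turn": 0}, {"xyz": [0, 0, -0.015], "turn": 0}, {"xyz": [0, 0, -0.005], "turn": 0}, {"xyz": [0, 0, 0], "turn": 0}, {"xyz": [0, 0, 0], "turn": 0}]}}

```text
clock: 21.58
tcp_pos: [0.5025, 0.0084, 0.2058]
orientation: [3.14, -0.089, -0.0]
contact_force: [-0.1, 0.2, -0.1]
grip_width: 0.0343
```

Request:
{"fn": "apply_moves", "kwargs": {"deltas": [{"xyz": [0, 0, 0], "turn": 0}, {"xyz": [0, 0, 0], "turn": 0}, {"xyz": [0, 0, 0], "turn": 0}], "claw": -0.03}}

```text
clock: 21.83
tcp_pos: [0.5026, 0.0092, 0.2065]
orientation: [-3.14, 0.087, -0.003]
contact_force: [-0.1, -0.0, -0.2]
grip_width: 0.0439
```

Request:
{"fn": "apply_moves", "kwargs": {"deltas": [{"xyz": [0, 0, 0.02], "turn": 0}, {"xyz": [0, 0, 0.03], "turn": 0}, {"xyz": [0, 0, 0.03], "turn": 0}, {"xyz": [0, 0, 0.01], "turn": 0}]}}

```text
clock: 22.17
tcp_pos: [0.5035, 0.0096, 0.2999]
orientation: [-3.14, 0.087, -0.01]
contact_force: [0.9, -0.2, 0.1]
grip_width: 0.044
```

Run:
```python
from h import *
o,R=obs()
save('g_w4',grab_frame('wrist'));
```

```text
t 22.17 tcp [0.5035 0.0096 0.2999] yaw_y -1.6260 tilt [0.0062 0.0004] F [ 0.9 -0.2  0.1] w 0.0440
```

View pics/g_w4.png

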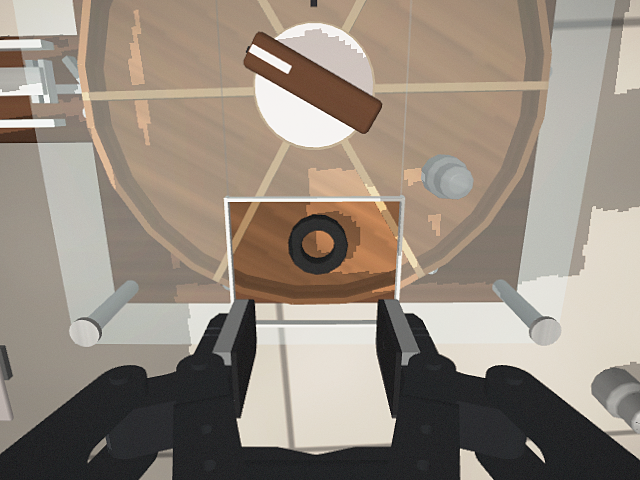

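Request:
{"fn": "apply_moves", "kwargs": {"deltas": [{"xyz": [0.01, 0, 0], "turn": 0.1066}, {"xyz": [0.01, 0, 0], "turn": 0.1066}, {"xyz": [0.01, 0, 0], "turn": 0.1066}, {"xyz": [0.01, 0, 0], "turn": 0.1066}, {"xyz": [0.01, 0, 0], "turn": 0.1066}, {"xyz": [0.01, 0, 0], "turn": 0.1066}, {"xyz": [0.01, -0.002, 0], "turn": 0.1066}, {"xyz": [0.01, -0.002, 0], "turn": 0.1066}, {"xyz": [0.003, 0, 0], "turn": 0.1066}, {"xyz": [0, 0, 0], "turn": 0.1066}, {"xyz": [0, 0, 0], "turn": 0}]}}

```text
clock: 23.13
tcp_pos: [0.5852, 0.005, 0.2947]
orientation: [-2.746, -1.525, 0.001]
contact_force: [-0.7, -0.3, -0.8]
grip_width: 0.0439
```

Request:
{"fn": "apply_moves", "kwargs": {"deltas": [{"xyz": [0, 0, -0.02], "turn": 0}, {"xyz": [0, 0, -0.015], "turn": 0}, {"xyz": [0, 0, -0.012], "turn": 0}, {"xyz": [0, 0, -0.005], "turn": 0}, {"xyz": [0, 0, 0], "turn": 0}, {"xyz": [0, 0, 0], "turn": 0}]}}

```text
clock: 23.63
tcp_pos: [0.5853, 0.0055, 0.2438]
orientation: [-2.749, -1.52, 0.0]
contact_force: [-0.5, 0.7, 1.2]
grip_width: 0.0435
```

Run:
```python
from h import *
o,R=obs()
save('h_w1',grab_frame('wrist'));
```

```text
t 23.63 tcp [0.5853 0.0055 0.2438] yaw_y -0.5606 tilt [-0.0001  0.0001] F [-0.5  0.7  1.2] w 0.0435
```

View pics/h_w1.png

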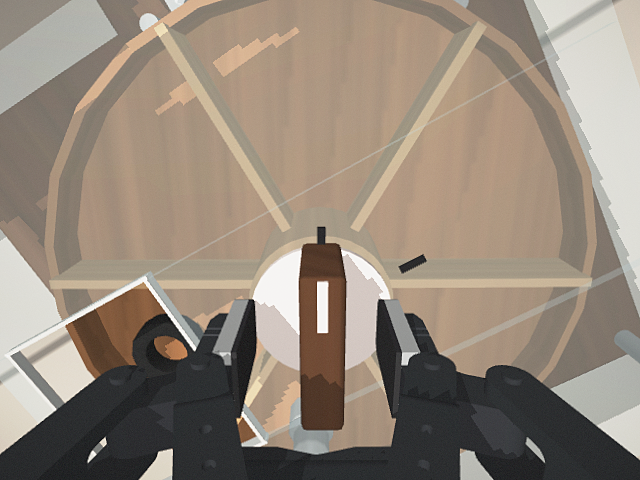

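Request:
{"fn": "apply_moves", "kwargs": {"deltas": [{"xyz": [0.0015, 0, 0.002], "turn": 0}, {"xyz": [0, 0, 0], "turn": 0}, {"xyz": [0, 0, 0], "turn": 0}, {"xyz": [0, 0, 0], "turn": 0}, {"xyz": [0, 0, 0], "turn": 0}, {"xyz": [0, 0, 0], "turn": 0}], "claw": 1, "squeeze": 30}}

```text
clock: 24.18
tcp_pos: [0.5873, 0.0054, 0.2468]
orientation: [2.748, 1.52, 0.003]
contact_force: [-1.0, -0.3, 6.5]
grip_width: 0.0132
```

Request:
{"fn": "apply_moves", "kwargs": {"deltas": [{"xyz": [0, 0, 0], "turn": 0.09}, {"xyz": [0, 0, 0], "turn": 0.1}, {"xyz": [0, 0, 0], "turn": 0.1}, {"xyz": [0, 0, 0], "turn": 0.1}, {"xyz": [0, 0, 0], "turn": 0.1}, {"xyz": [0, 0, 0], "turn": 0.1}, {"xyz": [0, 0, 0], "turn": 0.1}, {"xyz": [0, 0, 0], "turn": 0.1}, {"xyz": [0, 0, 0], "turn": 0.1}, {"xyz": [0, 0, 0], "turn": 0.1}, {"xyz": [0, 0, 0], "turn": 0.06}, {"xyz": [0, 0, 0], "turn": 0}]}}

```text
clock: 25.18
tcp_pos: [0.5878, 0.0053, 0.2468]
orientation: [1.612, 2.694, 0.004]
contact_force: [2.9, -0.6, 4.9]
grip_width: 0.0136
```

Run:
```python
from h import *
o,R=obs(); print(o['joints'][6],o['moment'])
```

```text
t 25.18 tcp [0.5878 0.0053 0.2468] yaw_y 0.4925 tilt [0.0032 0.0008] F [ 2.9 -0.6  4.9] w 0.0136
-0.08351668597666781 [ 0.11012409 -0.22938079  0.10294406]
```

Request:
{"fn": "apply_moves", "kwargs": {"deltas": [{"xyz": [0, 0, 0], "turn": 0}, {"xyz": [0, 0, 0], "turn": 0}, {"xyz": [0, 0, 0], "turn": 0}, {"xyz": [0, 0, 0.02], "turn": 0}, {"xyz": [0, 0, 0.03], "turn": 0}, {"xyz": [0, 0, 0.01], "turn": 0}], "claw": 0.1}}

```text
clock: 25.68
tcp_pos: [0.5874, 0.0059, 0.3086]
orientation: [1.615, 2.692, 0.003]
contact_force: [0.5, 1.2, 0.9]
grip_width: 0.0385
```

Request:
{"fn": "apply_moves", "kwargs": {"deltas": [{"xyz": [0, -0.015, 0], "turn": -0.1175}, {"xyz": [0, -0.02, 0], "turn": -0.1175}, {"xyz": [0, -0.02, 0], "turn": -0.1175}, {"xyz": [0, -0.02, 0], "turn": -0.1175}, {"xyz": [0, -0.02, 0], "turn": -0.1175}, {"xyz": [0, -0.02, 0], "turn": -0.1175}, {"xyz": [0, -0.02, 0], "turn": -0.1175}, {"xyz": [0, -0.02, 0], "turn": -0.1175}, {"xyz": [-0.003, -0.02, 0], "turn": -0.1175}, {"xyz": [-0.003, -0.02, 0], "turn": -0.1175}, {"xyz": [-0.003, -0.02, 0], "turn": -0.1175}, {"xyz": [-0.003, -0.02, 0], "turn": -0.1175}]}}

```text
clock: 26.68
tcp_pos: [0.5742, -0.2306, 0.3054]
orientation: [-2.98, -0.995, 0.001]
contact_force: [0.1, -0.3, -0.1]
grip_width: 0.0383
```

Request:
{"fn": "apply_moves", "kwargs": {"deltas": [{"xyz": [-0.003, -0.025, 0], "turn": -0.1175}, {"xyz": [-0.003, -0.025, 0], "turn": -0.1175}, {"xyz": [-0.003, -0.025, 0], "turn": -0.1175}, {"xyz": [-0.003, -0.025, 0], "turn": -0.1175}, {"xyz": [-0.002, -0.025, 0], "turn": -0.1175}, {"xyz": [0, -0.025, 0], "turn": -0.1175}, {"xyz": [0, 0, 0], "turn": 0}, {"xyz": [0, 0, 0], "turn": 0}]}}

```text
clock: 27.35
tcp_pos: [0.5599, -0.3812, 0.3051]
orientation: [3.14, -0.089, -0.002]
contact_force: [0.6, 0.4, 0.1]
grip_width: 0.0387
```

Run:
```python
from h import *
o,R=obs()
c=camera_model('wrist');save('i_w1',grab_frame('wrist')); 
import pickle; pickle.dump(c,open('c5.pkl','wb'))
```

```text
t 27.35 tcp [ 0.5599 -0.3812  0.3051] yaw_y -1.6275 tilt [-0.0011 -0.0006] F [0.6 0.4 0.1] w 0.0387
```

View pics/i_w1.png

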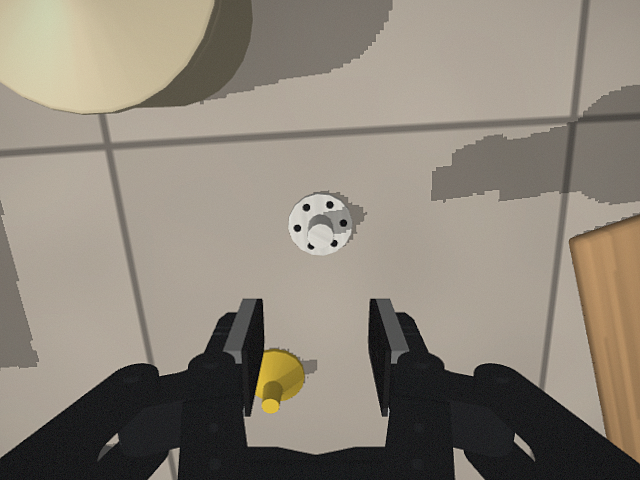

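Run:
```python
from h import *
import pickle; c=pickle.load(open('c5.pkl','rb'))
for n,p,z in [('discflange',(320,224.5),.006),('disctop',(320,235),.03),('funneltop',(271,406),.036)]: print(n,np.round(unp(c,p,z),4))
```

```text
discflange [ 0.5617 -0.384   0.006 ]
disctop [ 0.562  -0.3838  0.03  ]
funneltop [ 0.4469 -0.3448  0.036 ]
```

Request:
{"fn": "apply_moves", "kwargs": {"deltas": [{"xyz": [0.003, -0.003, -0.02], "turn": 0}, {"xyz": [0, 0, -0.03], "turn": 0}, {"xyz": [0, 0, -0.025], "turn": 0}, {"xyz": [0, 0, -0.015], "turn": 0}, {"xyz": [0, 0, -0.005], "turn": 0}, {"xyz": [0, 0, 0], "turn": 0}, {"xyz": [0, 0, 0], "turn": 0}]}}

```text
clock: 27.98
tcp_pos: [0.5644, -0.3824, 0.2117]
orientation: [3.14, -0.084, 0.002]
contact_force: [-0.4, -0.4, 0.4]
grip_width: 0.0384
```

Run:
```python
from h import *
o,R=obs()
c=camera_model('wrist');save('i_w2',grab_frame('wrist')); 
import pickle; pickle.dump(c,open('c6.pkl','wb'))
```

```text
t 27.98 tcp [ 0.5644 -0.3824  0.2117] yaw_y -1.6241 tilt [ 0.0012 -0.0003] F [-0.4 -0.4  0.4] w 0.0384
```

View pics/i_w2.png

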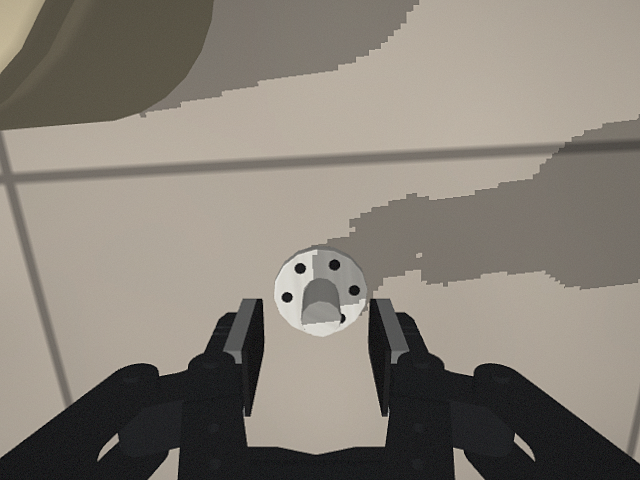

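Run:
```python
from h import *
import pickle; c=pickle.load(open('c6.pkl','rb'))
for n,p,z in [('discflange',(320.5,291),.006),('disctop',(321,312.5),.03)]: print(n,np.round(unp(c,p,z),4))
obs()
```

```text
discflange [ 0.5624 -0.3841  0.006 ]
disctop [ 0.5642 -0.3841  0.03  ]
t 28.03 tcp [ 0.5646 -0.3827  0.2123] yaw_y -1.6245 tilt [ 0.0022 -0.001 ] F [ 0.3 -0.3  0.8] w 0.0382
```

Request:
{"fn": "apply_moves", "kwargs": {"deltas": [{"xyz": [-0.001, -0.0014, -0.01], "turn": 0}, {"xyz": [0, 0, -0.01], "turn": 0}, {"xyz": [0, 0, -0.008], "turn": 0}, {"xyz": [0, 0, 0], "turn": 0}, {"xyz": [0, 0, 0], "turn": 0}]}}

```text
clock: 28.45
tcp_pos: [0.5624, -0.3839, 0.1817]
orientation: [-3.14, 0.085, 0.002]
contact_force: [0.4, -1.2, 0.5]
grip_width: 0.0386
```

Request:
{"fn": "apply_moves", "kwargs": {"deltas": [{"xyz": [0, 0, 0], "turn": 0}, {"xyz": [0, 0, 0], "turn": 0}, {"xyz": [0, 0, 0], "turn": 0}, {"xyz": [0, 0, 0], "turn": 0}, {"xyz": [0, 0, 0], "turn": 0}, {"xyz": [0, 0, 0], "turn": 0}], "claw": 1, "squeeze": 25}}

```text
clock: 28.95
tcp_pos: [0.563, -0.3842, 0.1831]
orientation: [3.14, -0.085, 0.001]
contact_force: [0.4, 1.0, 1.4]
grip_width: 0.0148
```

Request:
{"fn": "apply_moves", "kwargs": {"deltas": [{"xyz": [0, 0, 0.01], "turn": 0}, {"xyz": [0, 0, 0.025], "turn": 0}, {"xyz": [0, 0, 0.03], "turn": 0}, {"xyz": [0, 0, 0.03], "turn": 0}, {"xyz": [0, 0, 0.015], "turn": 0}]}}

```text
clock: 29.37
tcp_pos: [0.5636, -0.3845, 0.2974]
orientation: [3.138, -0.085, 0.007]
contact_force: [1.2, 1.0, 0.2]
grip_width: 0.0147
```

Request:
{"fn": "apply_moves", "kwargs": {"deltas": [{"xyz": [-0.005, 0.033, 0], "turn": 0}, {"xyz": [-0.005, 0.033, 0], "turn": 0}, {"xyz": [-0.005, 0.033, 0], "turn": 0}, {"xyz": [-0.005, 0.033, 0], "turn": 0}, {"xyz": [-0.005, 0.033, 0], "turn": 0}, {"xyz": [-0.005, 0.033, 0], "turn": 0}, {"xyz": [-0.005, 0.033, 0], "turn": 0}, {"xyz": [-0.005, 0.033, 0], "turn": 0}, {"xyz": [-0.005, 0.033, 0], "turn": 0}, {"xyz": [-0.005, 0.033, 0], "turn": 0}, {"xyz": [-0.005, 0.033, 0], "turn": 0}, {"xyz": [-0.006, 0.032, 0], "turn": 0}]}}

```text
clock: 30.37
tcp_pos: [0.5013, 0.0125, 0.2935]
orientation: [3.14, -0.085, 0.002]
contact_force: [0.8, 0.0, -0.3]
grip_width: 0.0151
```

Run:
```python
from h import *
save('i_w3',grab_frame('wrist')); 
o,R=obs()
```

```text
t 30.42 tcp [0.5002 0.0195 0.2937] yaw_y -1.6168 tilt [0.0006 0.0039] F [-2.   6.7  0.1] w 0.0150
```

View pics/i_w3.png

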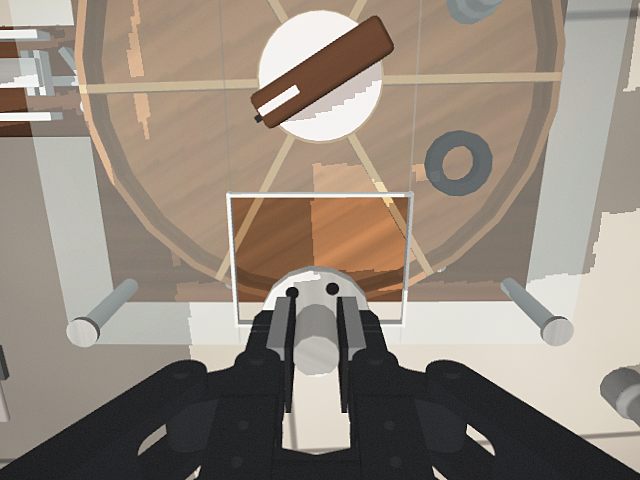

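Request:
{"fn": "apply_moves", "kwargs": {"deltas": [{"xyz": [0, 0, -0.01], "turn": 0}, {"xyz": [0, 0, -0.01], "turn": 0}, {"xyz": [0, 0, 0], "turn": 0}, {"xyz": [0, 0, 0], "turn": 0}, {"xyz": [0, 0, 0], "turn": 0}]}}

```text
clock: 30.83
tcp_pos: [0.5019, 0.0096, 0.2725]
orientation: [3.14, -0.089, -0.001]
contact_force: [-0.0, 0.3, -0.6]
grip_width: 0.015
```

Request:
{"fn": "apply_moves", "kwargs": {"deltas": [{"xyz": [0, 0.001, -0.015], "turn": 0}, {"xyz": [0, 0, -0.02], "turn": 0}, {"xyz": [0, 0, -0.015], "turn": 0}, {"xyz": [0, 0, -0.01], "turn": 0}, {"xyz": [0, 0, -0.006], "turn": 0}, {"xyz": [0, 0, 0], "turn": 0}, {"xyz": [0, 0, 0], "turn": 0}]}}

```text
clock: 31.42
tcp_pos: [0.502, 0.0117, 0.2069]
orientation: [3.14, -0.086, 0.0]
contact_force: [1.1, -0.6, 0.2]
grip_width: 0.0153
```

Request:
{"fn": "apply_moves", "kwargs": {"deltas": [{"xyz": [0, 0, 0], "turn": 0}, {"xyz": [0, 0, 0], "turn": 0}, {"xyz": [0, 0, 0], "turn": 0}], "claw": 0.1}}

```text
clock: 31.67
tcp_pos: [0.5021, 0.0119, 0.2074]
orientation: [-3.14, 0.085, -0.002]
contact_force: [-0.5, -0.7, 0.0]
grip_width: 0.0385
```

Request:
{"fn": "apply_moves", "kwargs": {"deltas": [{"xyz": [0, 0, 0.02], "turn": 0}, {"xyz": [0, 0, 0.03], "turn": 0}, {"xyz": [0, 0, 0.03], "turn": 0}, {"xyz": [0, 0, 0.01], "turn": 0}]}}

```text
clock: 32.0
tcp_pos: [0.503, 0.0122, 0.3008]
orientation: [-3.14, 0.085, -0.009]
contact_force: [0.4, -0.5, -0.0]
grip_width: 0.0384
```

Run:
```python
from h import *
o,R=obs()
save('i_w4',grab_frame('wrist'));
```

```text
t 32.00 tcp [0.503  0.0122 0.3008] yaw_y -1.6250 tilt [0.006  0.0004] F [ 0.4 -0.5 -0. ] w 0.0384
```

View pics/i_w4.png

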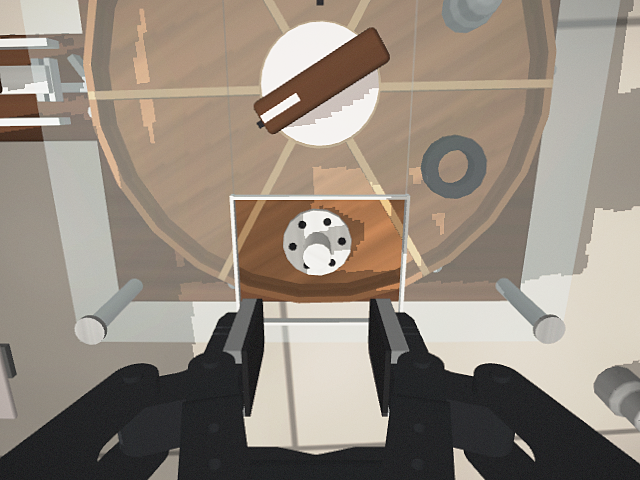

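Request:
{"fn": "apply_moves", "kwargs": {"deltas": [{"xyz": [0.007, -0.001, 0], "turn": 0.1175}, {"xyz": [0.007, -0.001, 0], "turn": 0.1175}, {"xyz": [0.007, -0.001, 0], "turn": 0.1175}, {"xyz": [0.007, -0.001, 0], "turn": 0.1175}, {"xyz": [0.007, -0.001, 0], "turn": 0.1175}, {"xyz": [0.007, -0.001, 0], "turn": 0.1175}, {"xyz": [0.007, -0.0005, 0], "turn": 0.1175}, {"xyz": [0.007, 0, 0], "turn": 0.1175}, {"xyz": [0.007, 0, 0], "turn": 0.1175}, {"xyz": [0.007, 0, 0], "turn": 0.1175}, {"xyz": [0.007, 0, 0], "turn": 0.1175}, {"xyz": [0.0075, 0, 0], "turn": 0.1175}]}}

```text
clock: 33.05
tcp_pos: [0.5863, 0.0053, 0.296]
orientation: [-2.441, -1.977, 0.001]
contact_force: [-1.1, -0.3, 0.1]
grip_width: 0.0384
```

Request:
{"fn": "apply_moves", "kwargs": {"deltas": [{"xyz": [0, 0, 0], "turn": 0.1175}, {"xyz": [0, 0, 0], "turn": 0.1175}, {"xyz": [0, 0, 0], "turn": 0.1175}, {"xyz": [0, 0, 0], "turn": 0.1175}, {"xyz": [0, 0, 0], "turn": 0.1175}, {"xyz": [0, 0, 0], "turn": 0.1175}, {"xyz": [0, 0, -0.02], "turn": 0}, {"xyz": [0, 0, -0.015], "turn": 0}, {"xyz": [0, 0, -0.01], "turn": 0}, {"xyz": [0, 0, -0.004], "turn": 0}, {"xyz": [0, 0, 0], "turn": 0}, {"xyz": [0, 0, 0], "turn": 0}]}}

```text
clock: 34.05
tcp_pos: [0.5863, 0.0057, 0.2477]
orientation: [-1.616, -2.694, 0.0]
contact_force: [-0.0, 0.1, -0.1]
grip_width: 0.0384
```

Run:
```python
from h import *
o,R=obs()
save('j_w1',grab_frame('wrist'));
```

```text
t 34.05 tcp [0.5863 0.0057 0.2477] yaw_y 0.4902 tilt [-0.0003  0.0001] F [-0.   0.1 -0.1] w 0.0384
```

View pics/j_w1.png

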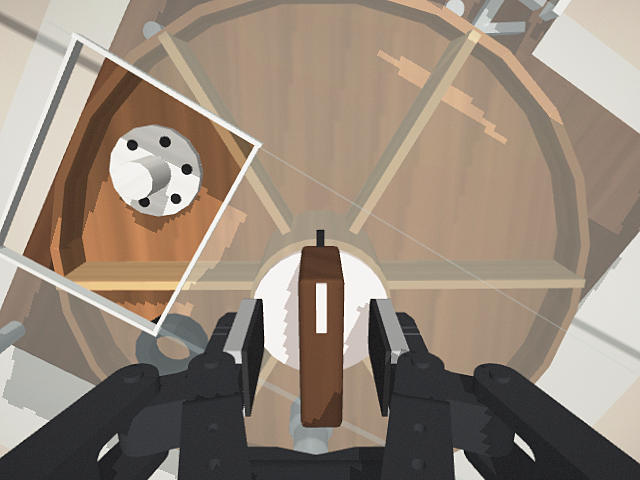

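Request:
{"fn": "apply_moves", "kwargs": {"deltas": [{"xyz": [0.001, 0, -0.001], "turn": 0}, {"xyz": [0, 0, 0], "turn": 0}, {"xyz": [0, 0, 0], "turn": 0}, {"xyz": [0, 0, 0], "turn": 0}, {"xyz": [0, 0, 0], "turn": 0}, {"xyz": [0, 0, 0], "turn": 0}], "claw": 1, "squeeze": 30}}

```text
clock: 34.6
tcp_pos: [0.5879, 0.0056, 0.2474]
orientation: [1.616, 2.693, 0.002]
contact_force: [3.6, 0.6, 3.3]
grip_width: 0.0134
```

Request:
{"fn": "apply_moves", "kwargs": {"deltas": [{"xyz": [0, 0, 0], "turn": 0.09}, {"xyz": [0, 0, 0], "turn": 0.1}, {"xyz": [0, 0, 0], "turn": 0.1}, {"xyz": [0, 0, 0], "turn": 0.1}, {"xyz": [0, 0, 0], "turn": 0.1}, {"xyz": [0, 0, 0], "turn": 0.1}, {"xyz": [0, 0, 0], "turn": 0.1}, {"xyz": [0, 0, 0], "turn": 0.1}, {"xyz": [0, 0, 0], "turn": 0.1}, {"xyz": [0, 0, 0], "turn": 0.1}, {"xyz": [0, 0, 0], "turn": 0.06}, {"xyz": [0, 0, 0], "turn": 0}]}}

```text
clock: 35.6
tcp_pos: [0.588, 0.0058, 0.2474]
orientation: [0.045, 3.139, 0.002]
contact_force: [4.5, 2.0, 3.2]
grip_width: 0.0135
```

Run:
```python
from h import *
o,R=obs(); print(o['joints'][6],o['moment'])
```

```text
t 35.60 tcp [0.588  0.0058 0.2474] yaw_y 1.5423 tilt [0.0025 0.0015] F [4.5 2.  3.2] w 0.0135
0.8257632635700674 [ 0.31079287 -0.77143167  0.0792562 ]
```

Request:
{"fn": "apply_moves", "kwargs": {"deltas": [{"xyz": [0, 0, 0], "turn": 0}, {"xyz": [0, 0, 0], "turn": 0}, {"xyz": [0, 0, 0], "turn": 0}, {"xyz": [0, 0, 0.02], "turn": 0}, {"xyz": [0, 0, 0.03], "turn": -0.02}, {"xyz": [0, 0, 0.01], "turn": 0}], "claw": 0.1}}

```text
clock: 36.1
tcp_pos: [0.5876, 0.0059, 0.3095]
orientation: [0.082, 3.138, 0.0]
contact_force: [1.4, 1.3, -0.0]
grip_width: 0.0383
```

Request:
{"fn": "apply_moves", "kwargs": {"deltas": [{"xyz": [-0.014, -0.025, 0], "turn": 0}, {"xyz": [-0.014, -0.035, 0], "turn": 0}, {"xyz": [-0.014, -0.035, 0], "turn": 0}, {"xyz": [-0.014, -0.035, 0], "turn": 0}, {"xyz": [-0.014, -0.035, 0], "turn": 0}, {"xyz": [-0.014, -0.035, 0], "turn": 0}, {"xyz": [-0.014, -0.035, 0], "turn": 0}, {"xyz": [-0.014, -0.035, 0], "turn": 0}, {"xyz": [-0.014, -0.035, 0], "turn": 0}, {"xyz": [-0.007, -0.028, 0], "turn": 0}, {"xyz": [-0.007, -0.018, 0], "turn": 0}, {"xyz": [0, 0, 0], "turn": 0}]}}

```text
clock: 37.1
tcp_pos: [0.4444, -0.3508, 0.3055]
orientation: [-0.094, -3.137, 0.002]
contact_force: [0.9, -0.2, -0.6]
grip_width: 0.0384
```

Request:
{"fn": "apply_moves", "kwargs": {"deltas": [{"xyz": [0, 0, -0.02], "turn": 0}, {"xyz": [0, 0, -0.02], "turn": 0}, {"xyz": [0, 0, -0.01], "turn": 0}, {"xyz": [0, 0, 0], "turn": 0}, {"xyz": [0, 0, 0], "turn": 0}]}}

```text
clock: 37.52
tcp_pos: [0.4474, -0.3449, 0.2566]
orientation: [-0.078, -3.14, -0.001]
contact_force: [0.4, -0.0, -0.4]
grip_width: 0.0385
```

Run:
```python
from h import *
o,R=obs(); print(o['joints'][6])
c=camera_model('wrist');save('k_w1',grab_frame('wrist')); 
import pickle; pickle.dump(c,open('c7.pkl','wb'))
```

```text
t 37.52 tcp [ 0.4474 -0.3449  0.2566] yaw_y 1.5210 tilt [-0.0009  0.0009] F [ 0.4 -0.  -0.4] w 0.0385
1.4682453951798413
```

View pics/k_w1.png

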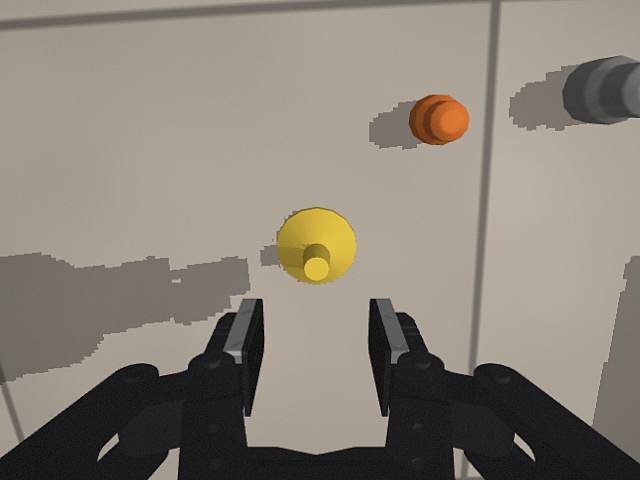

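Run:
```python
from h import *
import pickle; c=pickle.load(open('c7.pkl','rb'))
for n,p,z in [('mouth',(316.5,246),.0),('top',(316,269),.036)]: print(n,np.round(unp(c,p,z),4))
```

```text
mouth [ 0.4479 -0.3441  0.    ]
top [ 0.4474 -0.3443  0.036 ]
```

Request:
{"fn": "apply_moves", "kwargs": {"deltas": [{"xyz": [0, 0.0006, -0.02], "turn": 0}, {"xyz": [0, 0, -0.02], "turn": 0}, {"xyz": [0, 0, -0.015], "turn": 0}, {"xyz": [0, 0, -0.007], "turn": 0}, {"xyz": [0, 0, 0], "turn": 0}, {"xyz": [0, 0, 0], "turn": 0}, {"xyz": [0, 0, 0], "turn": 0}]}}

```text
clock: 38.15
tcp_pos: [0.4478, -0.3451, 0.1958]
orientation: [0.08, 3.139, -0.001]
contact_force: [-0.8, -0.6, -0.3]
grip_width: 0.0386
```

Request:
{"fn": "apply_moves", "kwargs": {"deltas": [{"xyz": [0, 0, 0], "turn": 0}, {"xyz": [0, 0, 0], "turn": 0}, {"xyz": [0, 0, 0], "turn": 0}, {"xyz": [0, 0, 0], "turn": 0}, {"xyz": [0, 0, 0], "turn": 0}, {"xyz": [0, 0, 0], "turn": 0}], "claw": 1, "squeeze": 25}}

```text
clock: 38.65
tcp_pos: [0.4476, -0.3452, 0.1955]
orientation: [0.08, 3.14, -0.001]
contact_force: [-1.3, 0.0, 5.5]
grip_width: 0.0108
```

Request:
{"fn": "apply_moves", "kwargs": {"deltas": [{"xyz": [0, 0, 0.01], "turn": 0}, {"xyz": [0, 0, 0.025], "turn": 0}, {"xyz": [0, 0, 0.03], "turn": 0}, {"xyz": [0, 0, 0.03], "turn": 0}, {"xyz": [0, 0, 0.01], "turn": 0}]}}

```text
clock: 39.07
tcp_pos: [0.4486, -0.3449, 0.3042]
orientation: [0.079, 3.136, -0.004]
contact_force: [0.6, 0.7, 0.4]
grip_width: 0.0107
```

Run:
```python
from h import *
o,R=obs()
save('k_w2',grab_frame('wrist'));
```

```text
t 39.07 tcp [ 0.4486 -0.3449  0.3042] yaw_y 1.5205 tilt [ 0.0045 -0.0026] F [0.6 0.7 0.4] w 0.0107
```

View pics/k_w2.png

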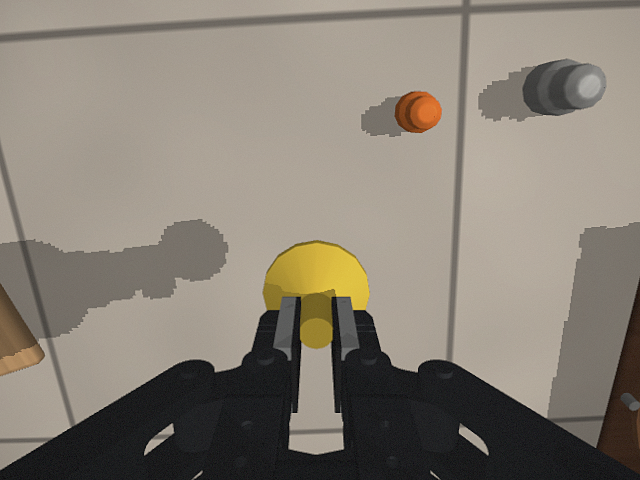

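Request:
{"fn": "apply_moves", "kwargs": {"deltas": [{"xyz": [0.0045, 0.025, 0], "turn": 0}, {"xyz": [0.0045, 0.032, 0], "turn": 0}, {"xyz": [0.0045, 0.032, 0], "turn": 0}, {"xyz": [0.0045, 0.032, 0], "turn": 0}, {"xyz": [0.0045, 0.032, 0], "turn": 0}, {"xyz": [0.0045, 0.032, 0], "turn": 0}, {"xyz": [0.0045, 0.032, 0], "turn": 0}, {"xyz": [0.0045, 0.032, 0], "turn": 0}, {"xyz": [0.0045, 0.032, 0], "turn": 0}, {"xyz": [0.0045, 0.032, 0], "turn": 0}, {"xyz": [0.0045, 0.025, 0], "turn": 0}, {"xyz": [0.004, 0.0175, 0], "turn": 0}]}}

```text
clock: 40.12
tcp_pos: [0.5002, 0.0132, 0.2993]
orientation: [-0.075, -3.14, -0.001]
contact_force: [-0.1, -0.4, 0.9]
grip_width: 0.0107
```

Request:
{"fn": "apply_moves", "kwargs": {"deltas": [{"xyz": [0, 0, -0.01], "turn": 0}, {"xyz": [0, 0, -0.01], "turn": 0}, {"xyz": [0, 0, 0], "turn": 0}, {"xyz": [0, 0, 0], "turn": 0}, {"xyz": [0, 0, 0], "turn": 0}]}}

```text
clock: 40.53
tcp_pos: [0.5006, 0.0093, 0.2792]
orientation: [-0.083, -3.139, 0.0]
contact_force: [-0.1, -0.2, -0.2]
grip_width: 0.0113
```

Run:
```python
from h import *
o,R=obs()
save('k_w3',grab_frame('wrist'));
```

```text
t 40.53 tcp [0.5006 0.0093 0.2792] yaw_y 1.5182 tilt [-0.0012 -0.0003] F [-0.1 -0.2 -0.2] w 0.0113
```

View pics/k_w3.png

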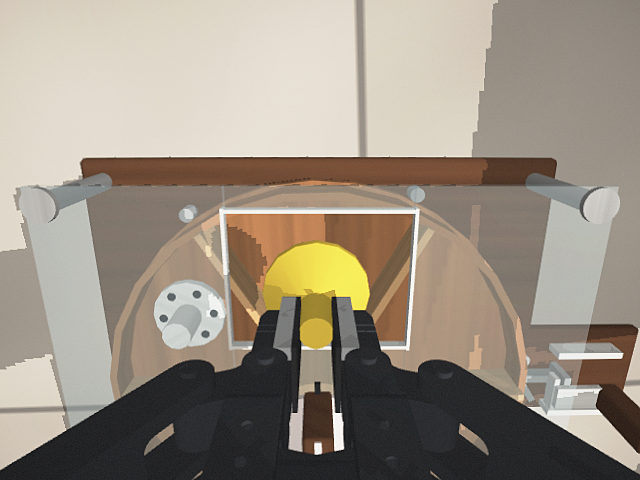

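Request:
{"fn": "apply_moves", "kwargs": {"deltas": [{"xyz": [0.0015, 0.001, -0.015], "turn": 0}, {"xyz": [0, 0, -0.02], "turn": 0}, {"xyz": [0, 0, -0.015], "turn": 0}, {"xyz": [0, 0, -0.01], "turn": 0}, {"xyz": [0, 0, 0], "turn": 0}, {"xyz": [0, 0, 0], "turn": 0}]}}

```text
clock: 41.08
tcp_pos: [0.5023, 0.0113, 0.2198]
orientation: [-0.08, -3.14, -0.0]
contact_force: [0.9, 0.5, -0.5]
grip_width: 0.0112
```

Request:
{"fn": "apply_moves", "kwargs": {"deltas": [{"xyz": [0, 0, 0], "turn": 0}, {"xyz": [0, 0, 0], "turn": 0}, {"xyz": [0, 0, 0], "turn": 0}], "claw": 0.1}}

```text
clock: 41.33
tcp_pos: [0.5026, 0.0115, 0.2205]
orientation: [0.08, 3.139, -0.0]
contact_force: [0.1, -0.5, 0.1]
grip_width: 0.0384
```

Request:
{"fn": "apply_moves", "kwargs": {"deltas": [{"xyz": [0, 0, 0.02], "turn": 0}, {"xyz": [0, 0, 0.03], "turn": 0}, {"xyz": [0, 0, 0.03], "turn": 0}, {"xyz": [0, 0, 0], "turn": 0}]}}

```text
clock: 41.67
tcp_pos: [0.5041, 0.0127, 0.3049]
orientation: [0.079, 3.133, 0.001]
contact_force: [1.4, -0.1, 0.0]
grip_width: 0.0384
```

Run:
```python
from h import *
o,R=obs()
save('k_w4',grab_frame('wrist'));
```

```text
t 41.67 tcp [0.5041 0.0127 0.3049] yaw_y 1.5203 tilt [0.008  0.0004] F [ 1.4 -0.1  0. ] w 0.0384
```

View pics/k_w4.png

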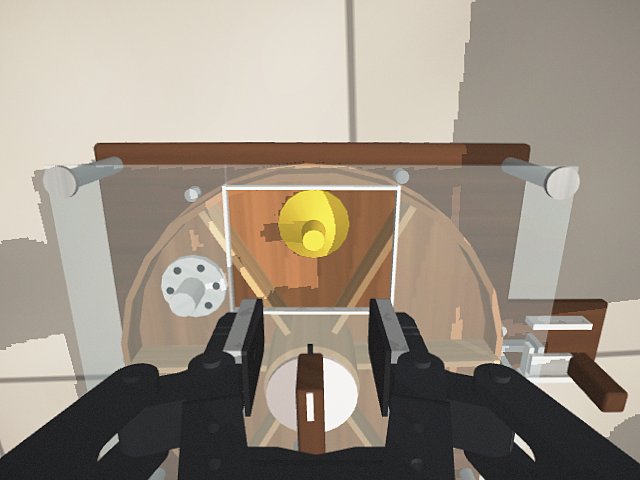

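Request:
{"fn": "apply_moves", "kwargs": {"deltas": [{"xyz": [0.013, 0.02, 0], "turn": 0}, {"xyz": [0.013, 0.025, 0], "turn": 0}, {"xyz": [0.013, 0.025, 0], "turn": 0}, {"xyz": [0.013, 0.025, 0], "turn": 0}, {"xyz": [0.013, 0.025, 0], "turn": 0}, {"xyz": [0.013, 0.025, 0], "turn": 0}, {"xyz": [0.012, 0.022, 0], "turn": 0}, {"xyz": [0, 0, 0], "turn": 0}, {"xyz": [0, 0, 0], "turn": 0}, {"xyz": [0, 0, 0], "turn": 0}], "claw": 0.25}}

```text
clock: 42.55
tcp_pos: [0.5918, 0.1779, 0.2989]
orientation: [-0.08, -3.139, 0.002]
contact_force: [0.3, -0.4, -0.0]
grip_width: 0.032
```

Run:
```python
from h import *
o,R=obs(); print(o['joints'][6])
c=camera_model('wrist');save('l_w1',grab_frame('wrist')); 
import pickle; pickle.dump(c,open('c8.pkl','wb'))
save('l_s1',cv2.resize(grab_frame('side')[180:380,240:480],None,fx=3,fy=3))
```

```text
t 42.55 tcp [0.5918 0.1779 0.2989] yaw_y 1.5200 tilt [-0.0014 -0.0013] F [ 0.3 -0.4 -0. ] w 0.0320
0.5928137516529787
```

View pics/l_w1.png

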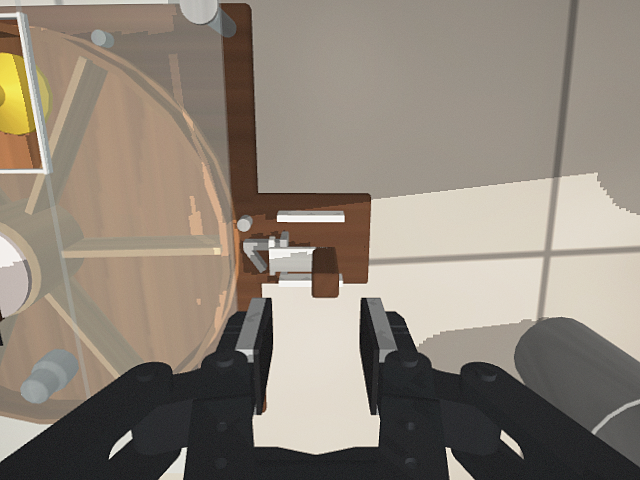

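View pics/l_s1.png

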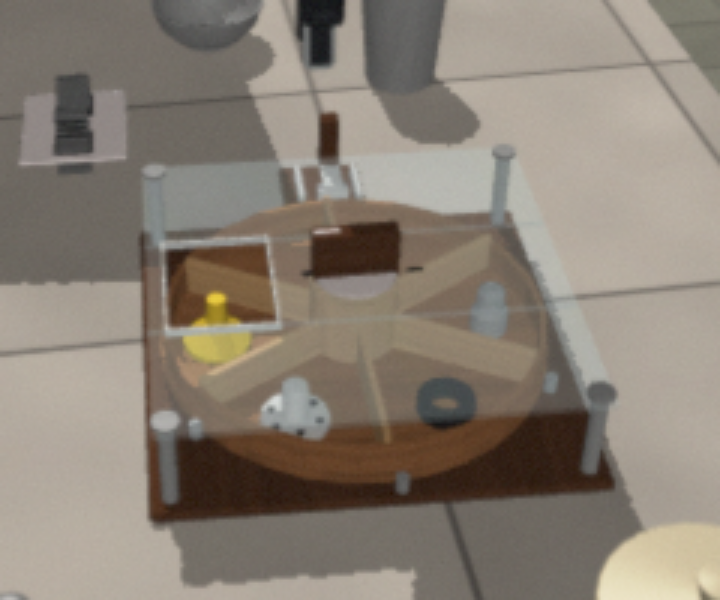

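Run:
```python
from h import *
import pickle; c=pickle.load(open('c8.pkl','rb'))
im=cv2.imread('pics/l_w1.png')[:,:,::-1]; crop(im,230,180,390,310,5,'l_w1z')
for n,p,z in [('top',(325,285),.07)]: print(n,np.round(unp(c,p,z),4))
```

```text
top [0.6038 0.1818 0.07  ]
```

View pics/l_w1z.png

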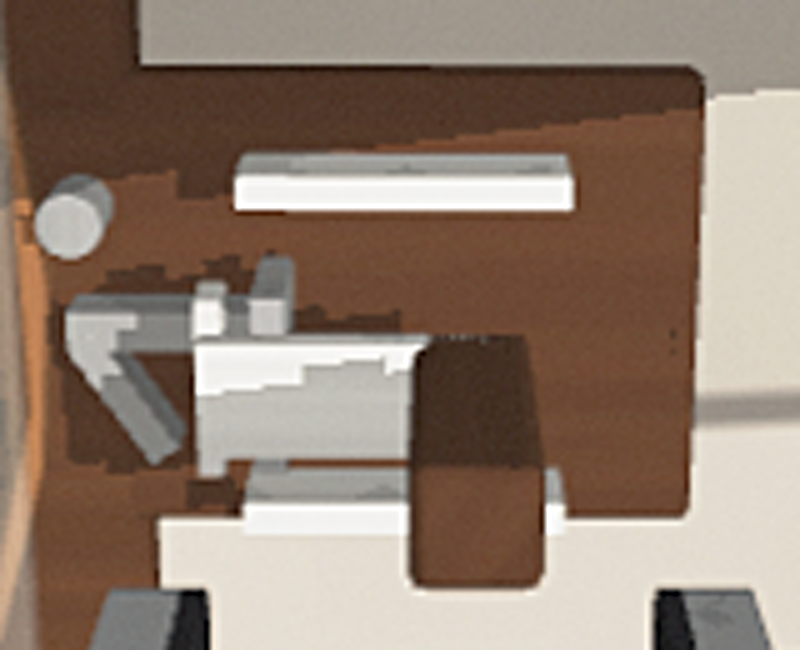

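Request:
{"fn": "apply_moves", "kwargs": {"deltas": [{"xyz": [0.0115, 0.004, -0.01], "turn": 0}, {"xyz": [0, 0, -0.02], "turn": 0}, {"xyz": [0, 0, 0], "turn": 0}, {"xyz": [0, 0, 0], "turn": 0}]}}

```text
clock: 42.98
tcp_pos: [0.6033, 0.1811, 0.2688]
orientation: [-0.081, -3.138, 0.002]
contact_force: [0.3, -0.5, 0.7]
grip_width: 0.0322
```

Run:
```python
from h import *
o,R=obs()
c=camera_model('wrist');save('l_w2',grab_frame('wrist')); 
import pickle; pickle.dump(c,open('c8.pkl','wb'))
```

```text
t 42.98 tcp [0.6033 0.1811 0.2688] yaw_y 1.5189 tilt [-0.0025 -0.0015] F [ 0.3 -0.5  0.7] w 0.0322
```

View pics/l_w2.png

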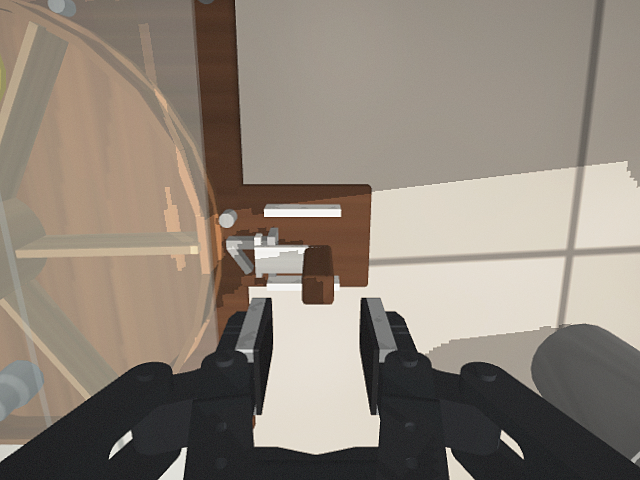

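Run:
```python
from h import *
import pickle; c=pickle.load(open('c8.pkl','rb'))
print(unp(c,(318,288),.07), proj(c,[[.6033,.1811,.07]]))
```

```text
[0.6031463  0.18198683 0.07      ] [[315.93743779 288.43007166]]
```

Aligned. Descend and pinch.

Request:
{"fn": "apply_moves", "kwargs": {"deltas": [{"xyz": [0, 0.0006, -0.02], "turn": 0}, {"xyz": [0, 0, -0.02], "turn": 0}, {"xyz": [0, 0, -0.013], "turn": 0}, {"xyz": [0, 0, -0.005], "turn": 0}, {"xyz": [0, 0, 0], "turn": 0}, {"xyz": [0, 0, 0], "turn": 0}]}}

```text
clock: 43.53
tcp_pos: [0.604, 0.1833, 0.2125]
orientation: [0.08, 3.14, 0.001]
contact_force: [-0.1, 0.1, -0.5]
grip_width: 0.0321
```

Request:
{"fn": "apply_moves", "kwargs": {"deltas": [{"xyz": [0, 0, 0], "turn": 0}, {"xyz": [0, 0, 0], "turn": 0}, {"xyz": [0, 0, 0], "turn": 0}, {"xyz": [0, 0, 0], "turn": 0}, {"xyz": [0, 0, 0], "turn": 0}], "claw": 1, "squeeze": 30}}

```text
clock: 43.95
tcp_pos: [0.6042, 0.1832, 0.2129]
orientation: [0.08, 3.139, 0.0]
contact_force: [0.0, -2.1, 5.8]
grip_width: 0.0134
```

Request:
{"fn": "apply_moves", "kwargs": {"deltas": [{"xyz": [0.0002, 0.003, 0], "turn": 0}, {"xyz": [0.0002, 0.003, 0], "turn": 0}, {"xyz": [0.0002, 0.003, 0], "turn": 0}, {"xyz": [0.0001, 0.003, 0], "turn": 0}, {"xyz": [0, 0.001, 0], "turn": 0}, {"xyz": [0, 0, 0], "turn": 0}, {"xyz": [0, 0, 0], "turn": 0}]}}

```text
clock: 44.53
tcp_pos: [0.6049, 0.1944, 0.2127]
orientation: [0.082, 3.14, -0.007]
contact_force: [-3.1, -7.7, 8.6]
grip_width: 0.0128
```

Run:
```python
from h import *
o,R=obs()
save('l_w3',grab_frame('wrist'));
```

```text
t 44.53 tcp [0.6049 0.1944 0.2127] yaw_y 1.5183 tilt [ 0.0005 -0.0044] F [-3.1 -7.7  8.6] w 0.0128
```

View pics/l_w3.png

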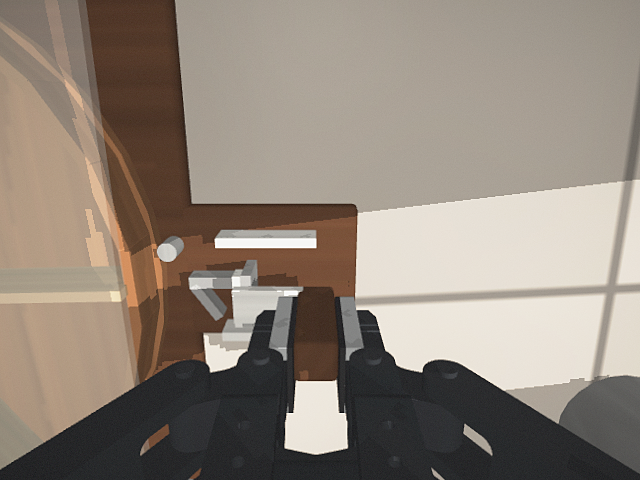

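Request:
{"fn": "apply_moves", "kwargs": {"deltas": [{"xyz": [0, 0.001, 0], "turn": 0}, {"xyz": [0, 0.001, 0], "turn": 0}, {"xyz": [0, 0, 0], "turn": 0}, {"xyz": [0, 0, 0], "turn": 0}]}}

```text
clock: 44.92
tcp_pos: [0.6051, 0.1949, 0.2126]
orientation: [0.084, 3.14, -0.012]
contact_force: [-5.0, -12.3, 13.3]
grip_width: 0.0138
```

Request:
{"fn": "apply_moves", "kwargs": {"deltas": [{"xyz": [0, -0.002, 0], "turn": 0}, {"xyz": [0, 0, 0], "turn": 0}, {"xyz": [0, 0, 0], "turn": 0}, {"xyz": [0, 0, 0.02], "turn": 0}, {"xyz": [0, 0, 0.03], "turn": 0}, {"xyz": [0, 0, 0.035], "turn": 0}, {"xyz": [0, 0, 0], "turn": 0}], "claw": 0.25}}

```text
clock: 45.5
tcp_pos: [0.6057, 0.1987, 0.3033]
orientation: [0.078, 3.133, 0.009]
contact_force: [1.1, 1.7, 0.2]
grip_width: 0.0323
```

Run:
```python
from h import *
c=camera_model('wrist');save('l_w4',grab_frame('wrist')); 
print(unp(c,(1,1),.07)); o,R=obs()
import pickle; pickle.dump(c,open('c8.pkl','wb'))
```

```text
[0.48344086 0.07195013 0.07      ]
t 45.55 tcp [0.6052 0.198  0.3006] yaw_y 1.5208 tilt [0.0061 0.0037] F [-0.3 -0.5 -0.5] w 0.0320
```

View pics/l_w4.png

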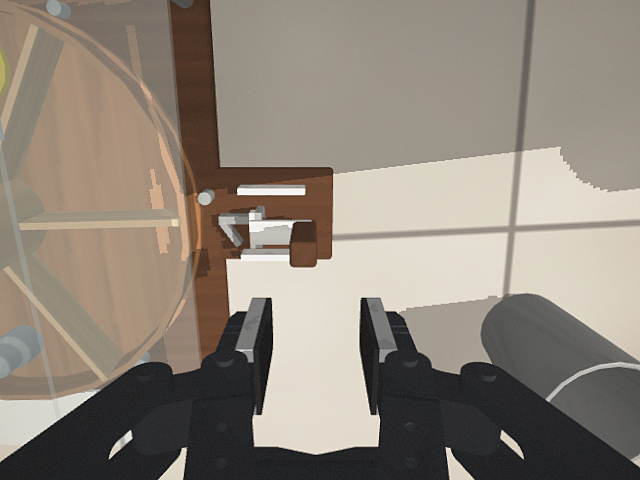

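Request:
{"fn": "apply_moves", "kwargs": {"deltas": [{"xyz": [-0.003, -0.025, 0], "turn": 0.022}, {"xyz": [-0.003, -0.035, 0], "turn": 0}, {"xyz": [-0.003, -0.035, 0], "turn": 0}, {"xyz": [-0.003, -0.035, 0], "turn": 0}, {"xyz": [-0.003, -0.035, 0], "turn": 0}, {"xyz": [-0.002, -0.025, 0], "turn": 0}, {"xyz": [0, 0, 0], "turn": 0}, {"xyz": [0, 0, 0], "turn": 0}, {"xyz": [0, 0, 0], "turn": 0}], "claw": 0.1}}

```text
clock: 46.3
tcp_pos: [0.5872, 0.007, 0.2963]
orientation: [-0.044, -3.141, -0.002]
contact_force: [-0.2, 0.3, -0.3]
grip_width: 0.0383
```

Run:
```python
from h import *
o,R=obs();save('m_w1',grab_frame('wrist'));
```

```text
t 46.30 tcp [0.5872 0.007  0.2963] yaw_y 1.5429 tilt [-0.0005  0.0012] F [-0.2  0.3 -0.3] w 0.0383
```

View pics/m_w1.png

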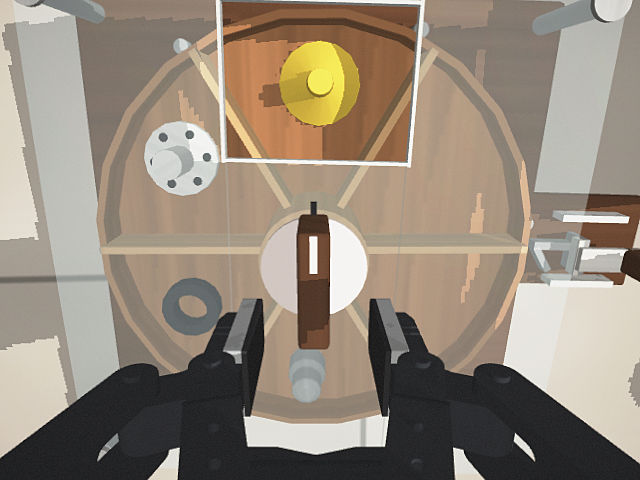

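Request:
{"fn": "apply_moves", "kwargs": {"deltas": [{"xyz": [0, -0.001, -0.02], "turn": 0}, {"xyz": [0, 0, -0.015], "turn": 0}, {"xyz": [0, 0, -0.011], "turn": 0}, {"xyz": [0, 0, -0.003], "turn": 0}, {"xyz": [0, 0, 0], "turn": 0}, {"xyz": [0, 0, 0], "turn": 0}]}}

```text
clock: 46.85
tcp_pos: [0.5875, 0.0057, 0.2478]
orientation: [-0.044, -3.141, -0.001]
contact_force: [0.5, -0.2, 0.1]
grip_width: 0.0381
```

Request:
{"fn": "apply_moves", "kwargs": {"deltas": [{"xyz": [0, 0, 0], "turn": 0}, {"xyz": [0, 0, 0], "turn": 0}, {"xyz": [0, 0, 0], "turn": 0}, {"xyz": [0, 0, 0], "turn": 0}, {"xyz": [0, 0, 0], "turn": 0}], "claw": 1}}

```text
clock: 47.27
tcp_pos: [0.5877, 0.0058, 0.2486]
orientation: [0.044, 3.14, 0.002]
contact_force: [-1.4, 4.1, 4.6]
grip_width: 0.0136
```

Request:
{"fn": "apply_moves", "kwargs": {"deltas": [{"xyz": [0, 0, 0], "turn": -0.04}, {"xyz": [0, 0, 0], "turn": -0.08}, {"xyz": [0, 0, 0], "turn": -0.1}, {"xyz": [0, 0, 0], "turn": -0.1}, {"xyz": [0, 0, 0], "turn": -0.1}, {"xyz": [0, 0, 0], "turn": -0.1}, {"xyz": [0, 0, 0], "turn": -0.1}, {"xyz": [0, 0, 0], "turn": -0.1}, {"xyz": [0, 0, 0], "turn": -0.1}, {"xyz": [0, 0, 0], "turn": -0.1}, {"xyz": [0, 0, 0], "turn": -0.1}, {"xyz": [0, 0, 0], "turn": -0.08}]}}

```text
clock: 48.27
tcp_pos: [0.5877, 0.0059, 0.2486]
orientation: [1.686, 2.65, 0.002]
contact_force: [-0.0, 2.9, 4.9]
grip_width: 0.0133
```

Run:
```python
from h import *
o,R=obs();print(o['moment']); save('m_s1',cv2.resize(grab_frame('side')[180:380,240:480],None,fx=3,fy=3))
```

```text
t 48.27 tcp [0.5877 0.0059 0.2486] yaw_y 0.4378 tilt [0.0014 0.0008] F [-0.   2.9  4.9] w 0.0133
[0.5381638  0.20757415 0.03136866]
```

View pics/m_s1.png

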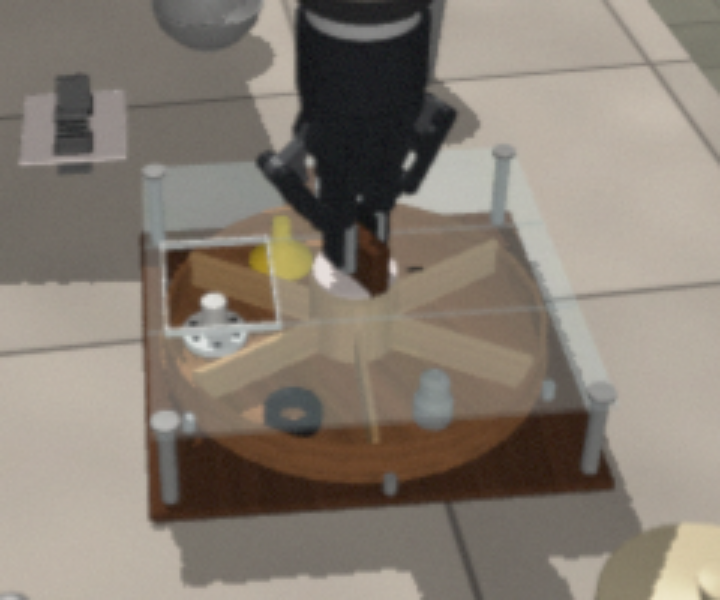

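Request:
{"fn": "apply_moves", "kwargs": {"deltas": [{"xyz": [0, 0, 0], "turn": -0.1}, {"xyz": [0, 0, 0], "turn": -0.1}, {"xyz": [0, 0, 0], "turn": -0.1}, {"xyz": [0, 0, 0], "turn": -0.1}, {"xyz": [0, 0, 0], "turn": -0.1}, {"xyz": [0, 0, 0], "turn": -0.1}, {"xyz": [0, 0, 0], "turn": -0.1}, {"xyz": [0, 0, 0], "turn": -0.1}, {"xyz": [0, 0, 0], "turn": -0.1}, {"xyz": [0, 0, 0], "turn": -0.1}, {"xyz": [0, 0, 0], "turn": -0.1}, {"xyz": [0, 0, 0], "turn": -0.1}]}}

```text
clock: 49.32
tcp_pos: [0.5878, 0.0059, 0.2486]
orientation: [-2.887, -1.239, -0.002]
contact_force: [-1.4, 3.3, 5.4]
grip_width: 0.0135
```

Request:
{"fn": "apply_moves", "kwargs": {"deltas": [{"xyz": [0, 0, 0], "turn": -0.1}, {"xyz": [0, 0, 0], "turn": -0.1}, {"xyz": [0, 0, 0], "turn": -0.1}, {"xyz": [0, 0, 0], "turn": -0.1}, {"xyz": [0, 0, 0], "turn": -0.1}, {"xyz": [0, 0, 0], "turn": -0.1}, {"xyz": [0, 0, 0], "turn": -0.1}, {"xyz": [0, 0, 0], "turn": -0.08}, {"xyz": [0, 0, 0], "turn": -0.05}, {"xyz": [0, 0, 0], "turn": -0.03}, {"xyz": [0, 0, 0], "turn": 0}, {"xyz": [0, 0, 0], "turn": 0}]}}

```text
clock: 50.32
tcp_pos: [0.5878, 0.0059, 0.2485]
orientation: [-3.14, 0.07, -0.002]
contact_force: [-1.6, 3.6, 6.4]
grip_width: 0.0136
```

Run:
```python
from h import *
o,R=obs();print(o['moment'],o['joints'][6]); save('m_s2',cv2.resize(grab_frame('side')[180:380,240:480],None,fx=3,fy=3))
```

```text
t 50.32 tcp [0.5878 0.0059 0.2485] yaw_y -1.6156 tilt [0.001  0.0008] F [-1.6  3.6  6.4] w 0.0136
[ 0.75715661  0.24804306 -0.03530124] -1.8787262949752777
```

View pics/m_s2.png

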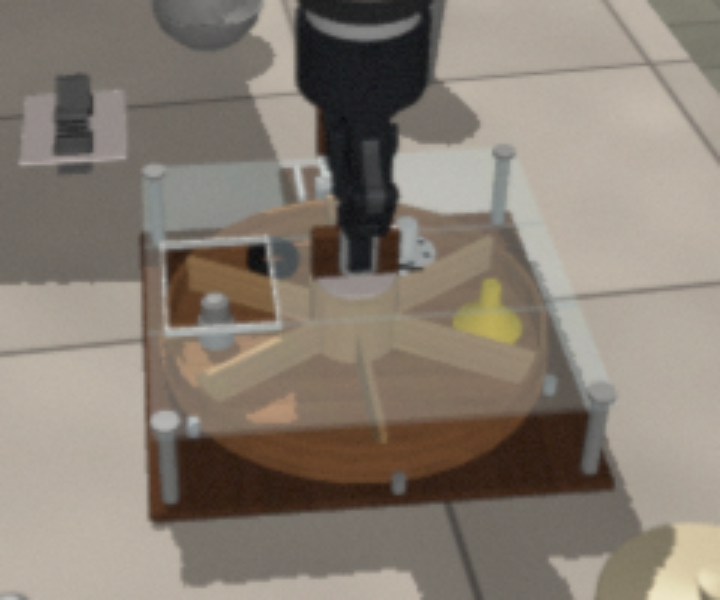

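Request:
{"fn": "apply_moves", "kwargs": {"deltas": [{"xyz": [0, 0, 0], "turn": -0.015}, {"xyz": [0, 0, 0], "turn": -0.01}, {"xyz": [0, 0, 0], "turn": 0}, {"xyz": [0, 0, 0], "turn": 0}]}}

```text
clock: 50.7
tcp_pos: [0.5878, 0.006, 0.2486]
orientation: [-3.139, 0.106, -0.002]
contact_force: [-1.3, 2.8, 5.9]
grip_width: 0.0134
```

Run:
```python
from h import *
o,R=obs();print(o['moment'],o['joints'][6])
```

```text
t 50.70 tcp [0.5878 0.006  0.2486] yaw_y -1.6382 tilt [0.0012 0.0004] F [-1.3  2.8  5.9] w 0.0134
[0.6511833  0.15974539 0.6697182 ] -1.8985154863561904
```

Request:
{"fn": "apply_moves", "kwargs": {"deltas": [{"xyz": [0, 0, 0], "turn": 0.013}, {"xyz": [0, 0, 0], "turn": 0}, {"xyz": [0, 0, 0], "turn": 0}, {"xyz": [0, 0, 0.02], "turn": 0}, {"xyz": [0, 0, 0.03], "turn": 0}, {"xyz": [0, 0, 0.005], "turn": 0}], "claw": 0.25}}

```text
clock: 51.2
tcp_pos: [0.5887, 0.0047, 0.3064]
orientation: [-3.14, 0.094, -0.008]
contact_force: [1.0, 0.4, 0.7]
grip_width: 0.0322
```

Request:
{"fn": "apply_moves", "kwargs": {"deltas": [{"xyz": [0.003, 0.025, 0], "turn": 0}, {"xyz": [0.003, 0.035, 0], "turn": 0}, {"xyz": [0.003, 0.035, 0], "turn": 0}, {"xyz": [0.003, 0.035, 0], "turn": 0}, {"xyz": [0.003, 0.035, 0], "turn": 0}, {"xyz": [0.002, 0.024, 0], "turn": 0}, {"xyz": [0, 0, -0.02], "turn": 0}, {"xyz": [0, 0, 0], "turn": 0}, {"xyz": [0, 0, 0], "turn": 0}]}}

```text
clock: 51.95
tcp_pos: [0.604, 0.193, 0.2814]
orientation: [3.138, -0.093, -0.005]
contact_force: [0.4, 0.1, 0.8]
grip_width: 0.0321
```

Run:
```python
from h import *
o,R=obs();c=camera_model('wrist');save('n_w1',grab_frame('wrist')); 
import pickle; pickle.dump(c,open('c9.pkl','wb'))
print(proj(c,[[o['tcp_pos'][0],o['tcp_pos'][1],.07]]),o['joints'][6])
```

```text
t 51.95 tcp [0.604  0.193  0.2814] yaw_y -1.6303 tilt [-0.003  -0.0022] F [0.4 0.1 0.8] w 0.0321
[[315.45275364 280.17630994]] -2.184204430466169
```

View pics/n_w1.png

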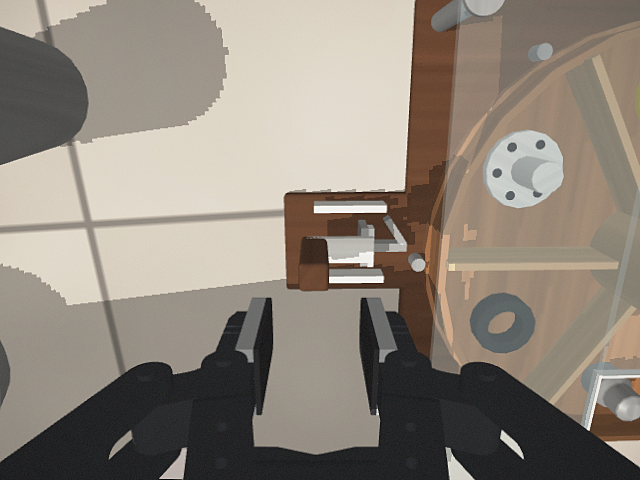

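Request:
{"fn": "apply_moves", "kwargs": {"deltas": [{"xyz": [0, 0.001, -0.02], "turn": 0}, {"xyz": [0, 0, -0.02], "turn": 0}, {"xyz": [0, 0, -0.02], "turn": 0}, {"xyz": [0, 0, -0.008], "turn": 0}, {"xyz": [0, 0, 0], "turn": 0}, {"xyz": [0, 0, 0], "turn": 0}]}}

```text
clock: 52.5
tcp_pos: [0.6049, 0.1943, 0.2154]
orientation: [3.14, -0.095, 0.001]
contact_force: [0.3, 0.1, 0.9]
grip_width: 0.0322
```

Request:
{"fn": "apply_moves", "kwargs": {"deltas": [{"xyz": [0, 0, 0], "turn": 0}, {"xyz": [0, 0, 0], "turn": 0}, {"xyz": [0, 0, 0], "turn": 0}, {"xyz": [0, 0, 0], "turn": 0}, {"xyz": [0, 0, 0], "turn": 0}], "claw": 1}}

```text
clock: 52.92
tcp_pos: [0.6052, 0.1935, 0.2163]
orientation: [3.138, -0.095, 0.003]
contact_force: [-0.8, -5.2, 3.8]
grip_width: 0.0133
```

Request:
{"fn": "apply_moves", "kwargs": {"deltas": [{"xyz": [-0.0002, -0.003, 0], "turn": 0}, {"xyz": [-0.0002, -0.003, 0], "turn": 0}, {"xyz": [-0.0002, -0.003, 0], "turn": 0}, {"xyz": [0, -0.003, 0], "turn": 0}, {"xyz": [0, -0.001, 0], "turn": 0}, {"xyz": [0, -0.001, 0], "turn": 0}, {"xyz": [0, 0, 0], "turn": 0}, {"xyz": [0, 0, 0], "turn": 0}]}}

```text
clock: 53.58
tcp_pos: [0.6045, 0.1823, 0.2163]
orientation: [-3.138, 0.092, -0.004]
contact_force: [-0.1, 3.3, 8.4]
grip_width: 0.0128
```

Request:
{"fn": "apply_moves", "kwargs": {"deltas": [{"xyz": [0, -0.001, 0], "turn": 0}, {"xyz": [0, -0.001, 0], "turn": 0}, {"xyz": [0, 0, 0], "turn": 0}, {"xyz": [0, 0, 0], "turn": 0}]}}

```text
clock: 53.92
tcp_pos: [0.6044, 0.1809, 0.2163]
orientation: [-3.137, 0.091, -0.005]
contact_force: [0.1, 4.9, 7.1]
grip_width: 0.0129
```

Request:
{"fn": "apply_moves", "kwargs": {"deltas": [{"xyz": [0, -0.001, 0], "turn": 0}, {"xyz": [0, -0.001, 0], "turn": 0}, {"xyz": [0, 0, 0], "turn": 0}, {"xyz": [0, 0, 0], "turn": 0}]}}

```text
clock: 54.25
tcp_pos: [0.6043, 0.1805, 0.2164]
orientation: [-3.135, 0.089, -0.005]
contact_force: [-0.3, 8.8, 5.5]
grip_width: 0.0133
```

Stop reached (force builds, no motion). Back off, open, rise, look.

Request:
{"fn": "apply_moves", "kwargs": {"deltas": [{"xyz": [0, 0.002, 0], "turn": 0}, {"xyz": [0, 0, 0], "turn": 0}, {"xyz": [0, 0, 0], "turn": 0}, {"xyz": [0, 0, 0.02], "turn": 0}, {"xyz": [0, 0, 0.03], "turn": 0}, {"xyz": [0, 0, 0.03], "turn": 0}, {"xyz": [0, 0, 0], "turn": 0}, {"xyz": [0, 0, 0], "turn": 0}], "claw": 0.25}}

```text
clock: 54.92
tcp_pos: [0.6045, 0.1785, 0.2964]
orientation: [-3.14, 0.095, -0.005]
contact_force: [0.2, -0.0, 0.2]
grip_width: 0.0323
```

Run:
```python
from h import *
o,R=obs();c=camera_model('wrist');im=grab_frame('wrist');save('n_w2',im);crop(im,260,170,460,310,4,'n_w2z')
```

```text
t 54.92 tcp [0.6045 0.1785 0.2964] yaw_y -1.6311 tilt [0.0032 0.0004] F [ 0.2 -0.   0.2] w 0.0323
```

View pics/n_w2.png

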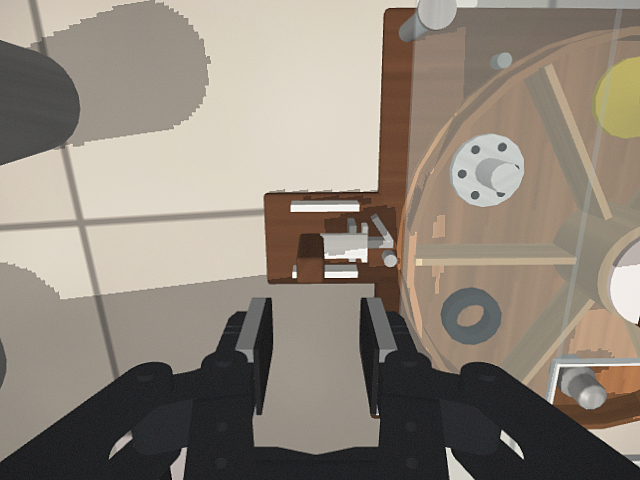

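View pics/n_w2z.png

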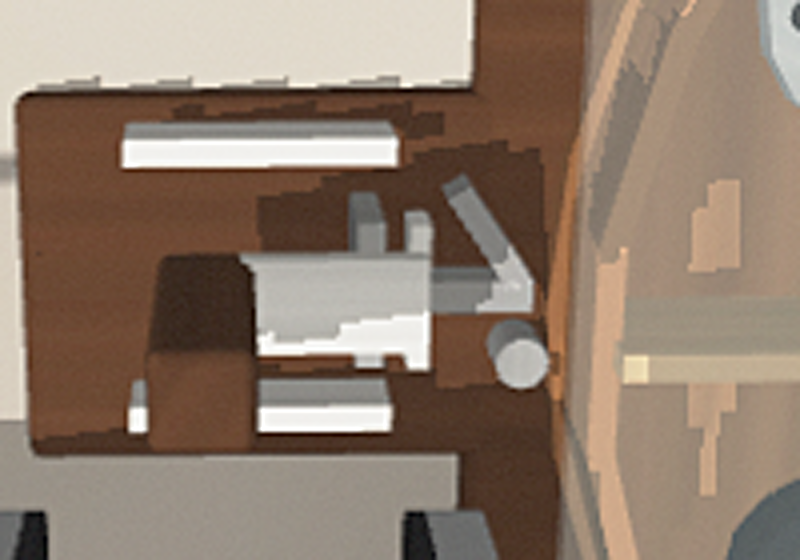

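Request:
{"fn": "apply_moves", "kwargs": {"deltas": [{"xyz": [-0.018, 0.011, 0.01], "turn": 0.006}, {"xyz": [-0.018, 0.011, 0.01], "turn": 0}, {"xyz": [-0.018, 0.011, 0], "turn": 0}, {"xyz": [-0.018, 0.011, 0], "turn": 0}, {"xyz": [-0.018, 0.011, 0], "turn": 0}, {"xyz": [-0.019, 0.011, 0], "turn": 0}, {"xyz": [-0.019, 0.011, 0], "turn": 0}, {"xyz": [-0.019, 0.011, 0], "turn": 0}, {"xyz": [-0.019, 0.011, 0], "turn": 0}, {"xyz": [-0.019, 0.009, 0], "turn": 0}, {"xyz": [0, 0, 0], "turn": 0}, {"xyz": [0, 0, 0], "turn": 0}], "claw": -1}}

```text
clock: 55.97
tcp_pos: [0.4177, 0.287, 0.3135]
orientation: [3.139, -0.08, -0.003]
contact_force: [-0.1, -1.2, 0.4]
grip_width: 0.0857
```

Run:
```python
from h import *
o,R=obs();c=camera_model('wrist');im=grab_frame('wrist');save('o_w1',im)
import pickle; pickle.dump(c,open('c10.pkl','wb')); print(o['joints'][6])
```

```text
t 55.97 tcp [0.4177 0.287  0.3135] yaw_y -1.6219 tilt [-0.0022 -0.0018] F [-0.1 -1.2  0.4] w 0.0857
-2.4924036293631158
```

View pics/o_w1.png

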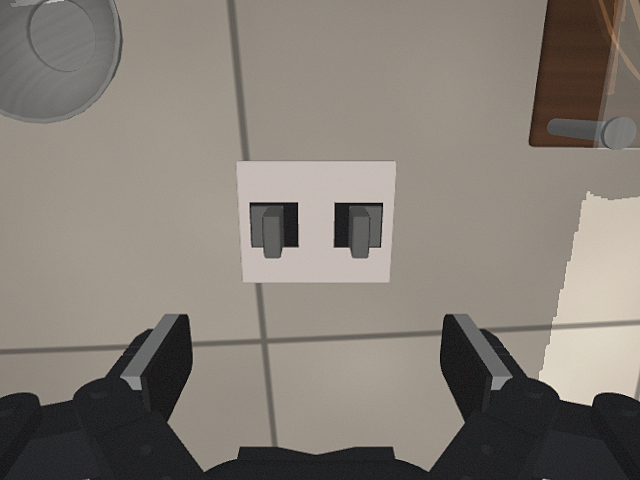

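Run:
```python
from h import *
import pickle; c=pickle.load(open('c10.pkl','rb'))
cs=[unp(c,p,.0155) for p in [(237,161),(396,161),(389.5,283),(243.5,283)]]
print(np.round(cs,4),np.mean(cs,0))
for a,b in ((0,1),(3,2)):
    d=cs[b]-cs[a]; print(np.linalg.norm(d),np.degrees(np.arctan2(d[1],d[0])))
```

```text
[[0.4629 0.3331 0.0155]
 [0.4578 0.235  0.0155]
 [0.3761 0.2391 0.0155]
 [0.3813 0.3374 0.0155]] [0.41952939 0.28613057 0.0155    ]
0.09822139411980714 -92.98259131063014
0.09846643204516208 -93.03685016314103
```

Request:
{"fn": "apply_moves", "kwargs": {"deltas": [{"xyz": [0, -0.0005, -0.02], "turn": 0}, {"xyz": [0, 0, -0.025], "turn": 0}, {"xyz": [0, 0, -0.025], "turn": 0}, {"xyz": [0, 0, -0.02], "turn": 0}, {"xyz": [0, 0, -0.015], "turn": 0}, {"xyz": [0, 0, -0.01], "turn": 0}, {"xyz": [0, 0, -0.005], "turn": 0}, {"xyz": [0, 0, 0], "turn": 0}, {"xyz": [0, 0, 0], "turn": 0}]}}

```text
clock: 56.77
tcp_pos: [0.4193, 0.2865, 0.1949]
orientation: [-3.14, 0.085, -0.0]
contact_force: [-0.6, 0.0, 2.2]
grip_width: 0.0853
```

Request:
{"fn": "apply_moves", "kwargs": {"deltas": [{"xyz": [-0.001, 0, -0.003], "turn": 0}, {"xyz": [0, 0, 0], "turn": 0}, {"xyz": [0, 0, 0], "turn": 0}]}}

```text
clock: 57.02
tcp_pos: [0.418, 0.2867, 0.1922]
orientation: [-3.14, 0.083, -0.001]
contact_force: [-0.6, -0.7, 0.1]
grip_width: 0.0851
```

Request:
{"fn": "apply_moves", "kwargs": {"deltas": [{"xyz": [0, 0, 0], "turn": 0}, {"xyz": [0, 0, 0], "turn": 0}, {"xyz": [0, 0, 0], "turn": 0}, {"xyz": [0, 0, 0], "turn": 0}, {"xyz": [0, 0, 0], "turn": 0}, {"xyz": [0, 0, 0], "turn": 0}, {"xyz": [0, 0, 0], "turn": 0}, {"xyz": [0, 0, 0], "turn": 0}], "claw": 1, "squeeze": 22}}

```text
clock: 57.68
tcp_pos: [0.4185, 0.2873, 0.1929]
orientation: [-3.139, 0.083, -0.003]
contact_force: [-1.6, -0.4, 9.9]
grip_width: 0.0428
```

Run:
```python
from h import *
o,R=obs();im=grab_frame('wrist');save('o_w2',im)
```

```text
t 57.68 tcp [0.4185 0.2873 0.1929] yaw_y -1.6240 tilt [0.0021 0.0016] F [-1.6 -0.4  9.9] w 0.0428
```

View pics/o_w2.png

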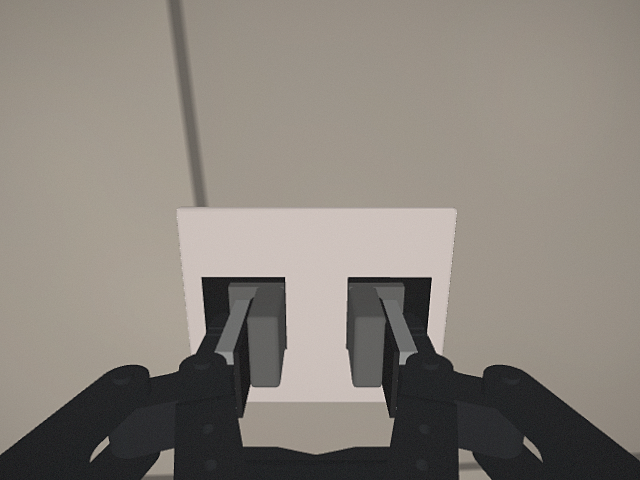

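Request:
{"fn": "apply_moves", "kwargs": {"deltas": [{"xyz": [0, 0, 0.01], "turn": 0}, {"xyz": [0, 0, 0.02], "turn": 0}, {"xyz": [0, 0, 0.03], "turn": 0}, {"xyz": [0, 0, 0.03], "turn": 0}, {"xyz": [0, 0, 0.02], "turn": 0}, {"xyz": [0, 0, 0.01], "turn": 0}, {"xyz": [0, 0, 0], "turn": 0}]}}

```text
clock: 58.32
tcp_pos: [0.4183, 0.2869, 0.314]
orientation: [-3.138, 0.084, -0.005]
contact_force: [0.7, 0.3, -2.2]
grip_width: 0.0429
```

Request:
{"fn": "apply_moves", "kwargs": {"deltas": [{"xyz": [0.007, -0.018, 0], "turn": 0}, {"xyz": [0.007, -0.025, 0], "turn": 0}, {"xyz": [0.007, -0.025, 0], "turn": 0}, {"xyz": [0.007, -0.025, 0], "turn": 0}, {"xyz": [0.007, -0.025, 0], "turn": 0}, {"xyz": [0.007, -0.025, 0], "turn": 0}, {"xyz": [0.007, -0.025, 0], "turn": 0}, {"xyz": [0.007, -0.025, 0], "turn": 0}, {"xyz": [0.007, -0.025, 0], "turn": 0}, {"xyz": [0.007, -0.025, 0], "turn": 0}, {"xyz": [0.007, -0.018, 0], "turn": 0}, {"xyz": [0.007, -0.016, 0], "turn": 0}]}}

```text
clock: 59.32
tcp_pos: [0.5013, 0.0076, 0.3099]
orientation: [3.139, -0.086, -0.005]
contact_force: [-0.5, 0.5, -1.8]
grip_width: 0.0428
```

Request:
{"fn": "apply_moves", "kwargs": {"deltas": [{"xyz": [0, 0, -0.01], "turn": 0}, {"xyz": [0, 0, 0], "turn": 0}, {"xyz": [0, 0, 0], "turn": 0}, {"xyz": [0, 0, 0], "turn": 0}]}}

```text
clock: 59.65
tcp_pos: [0.5013, 0.0106, 0.301]
orientation: [-3.14, 0.081, 0.003]
contact_force: [0.3, 0.3, -1.4]
grip_width: 0.0426
```

Run:
```python
from h import *
o,R=obs();im=grab_frame('wrist');save('p_w1',im)
```

```text
t 59.65 tcp [0.5013 0.0106 0.301 ] yaw_y -1.6222 tilt [-0.0019  0.0003] F [ 0.3  0.3 -1.4] w 0.0426
```

View pics/p_w1.png

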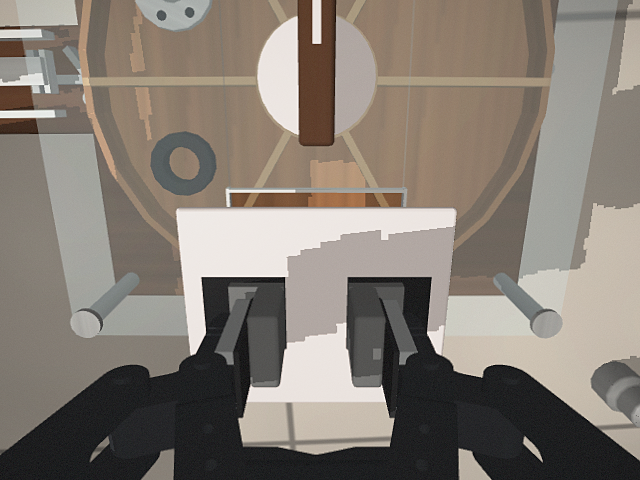

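Run:
```python
from h import *
o,R=obs();c=camera_model('wrist')
a,b=unp(c,(227.5,189.5),.066),unp(c,(405.5,189.5),.066)
m=(a+b)/2; print(a,b,np.linalg.norm(a-b)); u=np.array([np.cos(-.054),np.sin(-.054),0]); print('hatch',m-u*.033)
# cover plate far corners, plate top z = tcp-0.1929+0.0155
z=o['tcp_pos'][2]-.1929+.0155
a,b=unp(c,(177,208.5),z),unp(c,(456.5,208.5),z); m=(a+b)/2; print(np.linalg.norm(a-b),'cover',m-u*.041)
```

```text
t 59.70 tcp [0.5014 0.0107 0.3013] yaw_y -1.6221 tilt [-0.001   0.0003] F [ 0.6 -0.8 -0.1] w 0.0427
[0.54111715 0.05167731 0.066     ] [ 0.53664944 -0.03408248  0.066     ] 0.08587608086512243
hatch [0.5059314  0.01057855 0.066     ]
0.09812963224746085 cover [0.50253397 0.01081447 0.12393584]
```

Request:
{"fn": "apply_moves", "kwargs": {"deltas": [{"xyz": [0.002, 0, -0.01], "turn": 0}, {"xyz": [0, 0, -0.015], "turn": 0}, {"xyz": [0, 0, -0.01], "turn": 0}, {"xyz": [0, 0, -0.004], "turn": 0}, {"xyz": [0, 0, 0], "turn": 0}, {"xyz": [0, 0, 0], "turn": 0}, {"xyz": [0, 0, 0], "turn": 0}]}}

```text
clock: 60.28
tcp_pos: [0.5041, 0.0097, 0.2631]
orientation: [-3.14, 0.083, -0.001]
contact_force: [0.3, -0.4, -1.5]
grip_width: 0.043
```

Request:
{"fn": "apply_moves", "kwargs": {"deltas": [{"xyz": [0, 0, -0.004], "turn": 0}, {"xyz": [0, 0, -0.004], "turn": 0}, {"xyz": [0, 0, 0], "turn": 0}]}}

```text
clock: 60.53
tcp_pos: [0.5036, 0.0095, 0.2542]
orientation: [3.14, -0.084, -0.001]
contact_force: [0.0, -0.4, -1.8]
grip_width: 0.0427
```

Request:
{"fn": "apply_moves", "kwargs": {"deltas": [{"xyz": [0, 0.0005, -0.003], "turn": 0}, {"xyz": [0, 0, -0.002], "turn": 0}, {"xyz": [0, 0, 0], "turn": 0}]}}

```text
clock: 60.78
tcp_pos: [0.5037, 0.0101, 0.2493]
orientation: [3.14, -0.083, -0.001]
contact_force: [1.0, -0.6, -0.7]
grip_width: 0.0425
```

Request:
{"fn": "apply_moves", "kwargs": {"deltas": [{"xyz": [0, 0, -0.001], "turn": 0}, {"xyz": [0, 0, -0.001], "turn": 0}, {"xyz": [0, 0, 0], "turn": 0}]}}

```text
clock: 61.03
tcp_pos: [0.5039, 0.0101, 0.2479]
orientation: [3.14, -0.084, 0.0]
contact_force: [-0.7, 0.3, -0.1]
grip_width: 0.0427
```

Request:
{"fn": "apply_moves", "kwargs": {"deltas": [{"xyz": [0, 0, -0.001], "turn": 0}, {"xyz": [0, 0, -0.0005], "turn": 0}, {"xyz": [0, 0, 0], "turn": 0}]}}

```text
clock: 61.28
tcp_pos: [0.504, 0.0102, 0.2477]
orientation: [3.14, -0.084, 0.001]
contact_force: [-6.4, -0.3, 16.4]
grip_width: 0.0423
```

Run:
```python
from h import *
o,R=obs();im=grab_frame('wrist');save('p_w2',im)
save('p_s2',cv2.resize(grab_frame('side')[180:380,240:480],None,fx=3,fy=3))
```

```text
t 61.28 tcp [0.504  0.0102 0.2477] yaw_y -1.6242 tilt [ 0.0005 -0.0004] F [-6.4 -0.3 16.4] w 0.0423
```

View pics/p_w2.png

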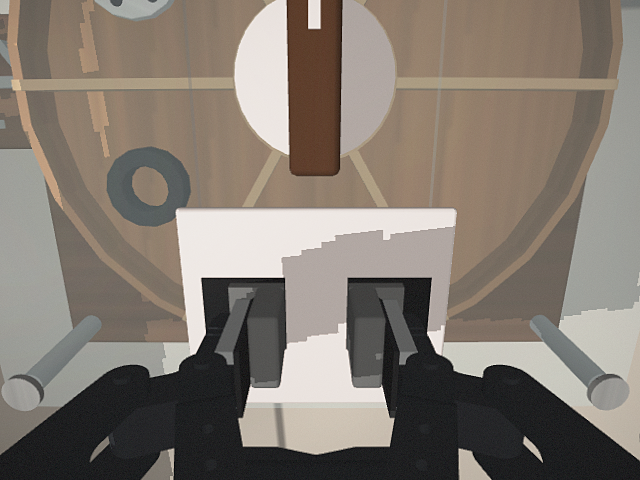

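View pics/p_s2.png

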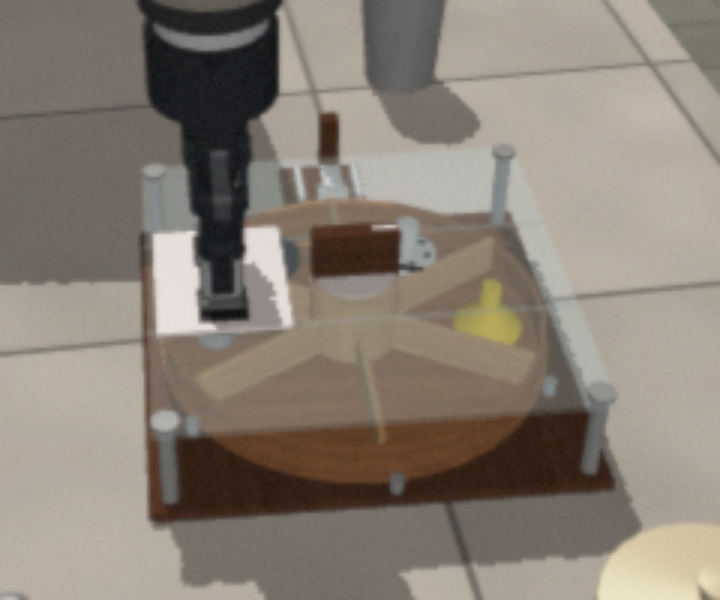

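Request:
{"fn": "apply_moves", "kwargs": {"deltas": [{"xyz": [0, 0, 0.0005], "turn": 0}, {"xyz": [0, 0, 0], "turn": 0}, {"xyz": [0, 0, 0], "turn": 0}, {"xyz": [0, 0, 0], "turn": 0}, {"xyz": [0, 0, 0], "turn": 0}, {"xyz": [0, 0, 0], "turn": 0}], "claw": -1}}

```text
clock: 61.88
tcp_pos: [0.5039, 0.0101, 0.2466]
orientation: [3.14, -0.084, -0.0]
contact_force: [0.1, -0.7, 0.9]
grip_width: 0.0851
```

Request:
{"fn": "apply_moves", "kwargs": {"deltas": [{"xyz": [0, 0, 0.01], "turn": 0}, {"xyz": [0, 0, 0.02], "turn": 0}, {"xyz": [0, 0, 0.03], "turn": 0}, {"xyz": [0, 0, 0.03], "turn": 0}, {"xyz": [-0.01, 0, 0.03], "turn": 0}, {"xyz": [-0.013, 0, 0.03], "turn": 0}, {"xyz": [0, 0, 0], "turn": 0}, {"xyz": [0, 0, 0], "turn": 0}]}}

```text
clock: 62.55
tcp_pos: [0.4808, 0.0102, 0.3991]
orientation: [-3.14, 0.084, -0.007]
contact_force: [-0.4, 0.6, -0.4]
grip_width: 0.0855
```

Run:
```python
from h import *
o,R=obs();c=camera_model('wrist');im=grab_frame('wrist');save('q_w',im)
save('q_s',cv2.resize(grab_frame('side')[180:380,240:480],None,fx=3,fy=3))
import pickle; pickle.dump(c,open('c11.pkl','wb'))
```

```text
t 62.55 tcp [0.4808 0.0102 0.3991] yaw_y -1.6240 tilt [0.0046 0.    ] F [-0.4  0.6 -0.4] w 0.0855
```

View pics/q_w.png

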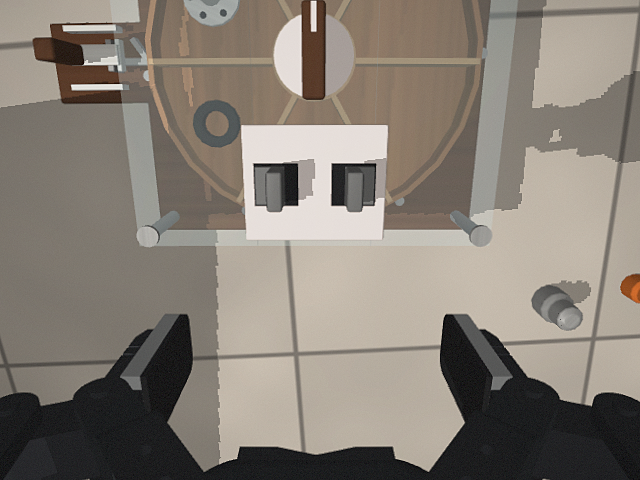

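View pics/q_s.png

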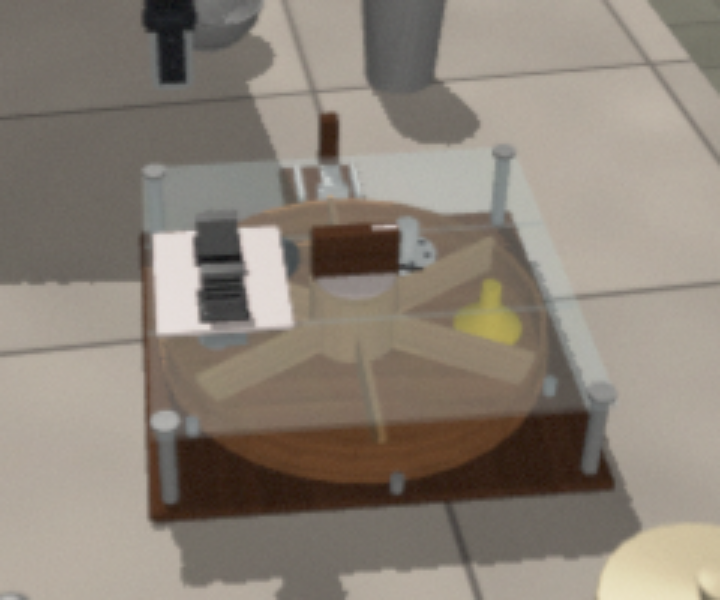

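Run:
```python
from h import *
import pickle; c=pickle.load(open('c11.pkl','rb'))
cs=[unp(c,p,.07) for p in [(242,125),(387,125),(383,239.5),(246.5,239.5)]]
print(np.round(cs,4),np.mean(cs,0))
for a,b in ((0,1),(3,2)):
    d=cs[b]-cs[a]; print(np.linalg.norm(d),np.degrees(np.arctan2(d[1],d[0])))
for p in [(148,236),(480,236)]: print(np.round(unp(c,p,.07),4))
im=cv2.imread('pics/q_w.png')[:,:,::-1]; crop(im,230,110,400,250,4,'q_wz')
```

```text
[[ 0.5485  0.0567  0.07  ]
 [ 0.5432 -0.041   0.07  ]
 [ 0.4624 -0.0375  0.07  ]
 [ 0.4677  0.0617  0.07  ]] [0.50544604 0.00998747 0.07      ]
0.09777534733961715 -93.08995138022917
0.09941499703648993 -93.10008929689212
[0.4743 0.1333 0.07  ]
[ 0.4612 -0.1083  0.07  ]
```

View pics/q_wz.png

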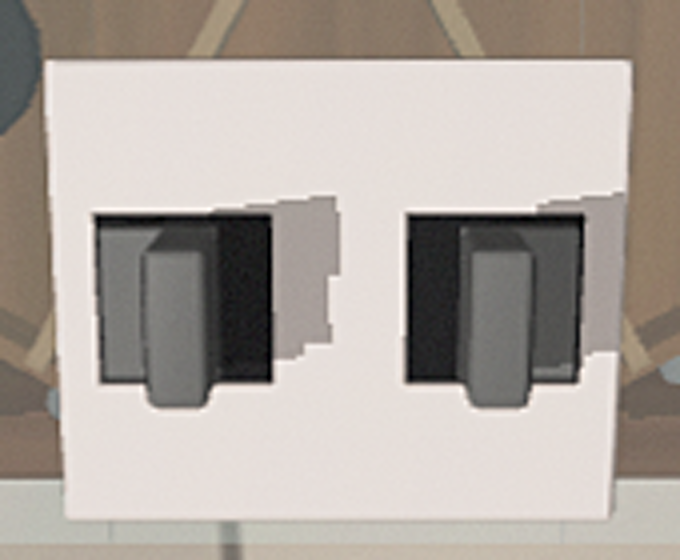

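Run:
```python
from h import *
save('z_t',grab_frame('top')); print(r.hand_in())
```

```text
the job is handed in; nothing more can be done
None
```

The job is done and handed in at about 62.6 s of the 210 s allowed; no verdict was reported.

- **Cover off:** I squeezed both tabs, lifted the cover off and laid it on the counter to the left.
- **Parts stored:** The whistle, gasket, disc and funnel were all there, and each went into its own compartment with one knob click between them. The disc had been knocked about 5 cm aside during the run. I saw this in the camera and picked it up at its new place. The orange whistle look-alike and the larger grey one were left where they were.
- **Turntable and release:** I drew the release out about 11.7 mm to its stop and wound the turntable back until the knob moment rose sharply at the home stop. Then I pushed the release in to its stop.
- **Cover back on:** It went down to contact at the expected height, and I let go so the tabs could spring out.

**Last checks:**
- **Cover:** In the wrist picture it sits flat, about 1 mm from where it started, and both tabs look the same as in the first picture.
- **Release and pawl:** The release looks the same against its rails as at the start. The pawl was judged only from the picture.
- **Parts:** Each lay in a separate compartment in the views after winding back; the whistle is under the cover and shows only faintly in the last side view.
- **Robot:** The gripper is open, well above the unit and touching nothing.

The top camera read about 3 mm short in x compared with the wrist camera, so I used the wrist camera for the close positioning. No check failed.

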